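# Scan the short bottle on the reagent carousel

## Robot

A 6-joint arm with a two-finger parallel gripper is mounted at the origin on a cart in front of the work surface, level with it; the furniture and walls round the work are solid. World frame = base frame: x ahead of the robot, y to its left, z up, the work surface at z = 0. Lengths are in mm, angles in degrees, forces in N, time in s.
With the tool pointing down it reaches from about 300 to 850 mm from the base axis. Payload 4.2 kg.
Tool frame: the origin (TCP) lies between the finger pads; the fingertips stand 8 mm ahead of it and the grasp point (between the pads) lies 11 mm behind it; x points along the fingers, y is the direction in which the jaws open and shut, and the axes are right-handed (so a half turn about x gives the same grasp; the last joint's range is limited). The gripper opens to 91 mm and grips with 3 to 60 N. Pads are 32 mm wide; open, the fingers measure 118 mm over their backs; the gripper's body (76 mm by 178 mm) begins 60 mm behind the grasp point.
Start: joints at [-64.916, 18.312, 89.639, -0, 72.044, -1.146], TCP at [254.141, -515.805, 221.976] pointing down, gripper open.
Joint ranges: [-177.97, 177.97], [-48.28, 115.42], [12.27, 149.76], [-77.06, 257.06], [2.81, 150.46], [-146.56, 146.56]. Speed limits (degrees/s): [147.25, 147.25, 180, 180, 180, 180].

## Interface

Orientations are given as [roll, pitch, yaw] about the fixed x, y, z axes, in that order (R = Rz(yaw) Ry(pitch) Rx(roll)).
In Python, from workcell import env gives the robot as it stands.
- The arm moves only by the tool arm_command, never from a script. Its arguments are lists of equal length, an entry for each row: "slide": the shift along the tool's x, y, z in cm, a list of three; "turn": the turn, a rotation vector about the tool's x, y, z in rad, a list of three; "grip": the closure in counts, from 0 (fully open) to 255 (shut). A call has 1 to 20 rows; each row is the pose to reach, as a shift and turn from the pose commanded when the call began, along the tool's axes at that moment; what a row does not reach only later rows make up. A row lasts 1/12 s, in which the tool goes at most 41.7 mm and 7.16 degrees, less where a joint would pass 70% of its speed; a pose out of reach is approached as far as the arm can. A call with a gripper value outside its range is refused whole. The fingers move at their own pace and stop on an object; "newtons" is the grip in N (left out, the last holds). Time passes only in rows, so rows that repeat a pose let the fingers close. It gives the time, the measured TCP pose, the force and the opening at its end, in the units of the state.
- env.state(): the state, without advancing time (a new reading comes with each control period).
- env.grab_frame(name): name is "side" or "top" or "wrist"; returns (picture, depth): 384x512x3 uint8, red, green, blue; 384x512 float32, mm along the optical axis (not along the pixel's ray), 0 where there is no reading.
- env.calibration(name): a dict with "K" (3x3 intrinsics, pixels), "camera_from_world" (4x4, takes a point from world to camera coordinates); the wrist camera has in their place "T_tool_cam" (4x4, takes a point from camera to tool coordinates, whose origin is the TCP and whose axes are the tool frame's). Camera axes: x right, y up, looking along -z (the intrinsics and any distortion apply to the point x, -y, -z); pixel columns grow to the right and rows downward; lengths in mm; the calibration is good to about 2 mm. The wrist camera is an equidistant fisheye: a pixel r from the principal point sees the ray r / f radians off the axis. A picture is of the moment at which its call begins: read the wrist's pose just before it. calibration takes no time and is no camera call.
- env.job_done(): hands the job in, once; it reports no verdict.
Trained networks look in the newest picture that a camera, given by its name, has taken for a name from the list of things; names that differ only in an ending like _2 or _b are one class to them, and where a whole thing is asked for, a point or a joint stands for the part that bears it (a point fixed in the world has none). Each returns a list of dicts, best first, with "p" (0 to 1); they miss things now and then, are a little off and sometimes report something else, mostly with a low value. They report only what shows in the picture. A call takes as long as a camera call.
- env.search_frame(camera, label): "point" ([x, y, z] in mm, in world coordinates, good to about 4 mm: the middle of the surface that is visible of it).
The state is a dict: "time_s": time; "qpos": joint angles; "qvel": joint speeds; "effort": joint torques, N m; "ee_pos": TCP position; "ee_rot": TCP orientation; "force": force on the tool from outside, world axes, zero at the start; "torque": the same for the moment, N m; "gripper_width": finger opening in mm.
Only numpy, scipy, OpenCV 4.12 (cv2) and the standard library are available. Lean on these libraries where they do the work, as an engineer would, in place of code of your own. Each camera call takes 0.05 s, during which the arm holds its last target.

## Task

Book the short bottle in: by the T grip on its post, turn the reagent carousel until the short bottle stands at the index tab, without pushing on the bottles. Then take the scanner from its holder, tilt it to aim at the short bottle's barcode and hold it still there for a good second so that it reads, without knocking the scanner against the carousel. Finally put the scanner gently back in its holder, fully home, and leave the things around undisturbed.

Things in the scene. Friction and masses are not known exactly. Their poses are not given: they have to be found in the camera images.
- carousel (a joint): Angle of the carousel's tray (rad). 0: the short bottle stands exactly at the index tab of the foot. Positive: tray turned counter-clockwise seen from above; it starts between 0.7 and 1.8, so it must be turned clockwise. It turns stiffly (about 0.05 N m) and stays where it is left; stops at -3.1 and 3.1.
- carousel_grip (a point): Centre of the black T grip on top of the carousel's post, on the turning axis, 169 mm above the worktop. The grip is a rounded bar 66 mm long, 16 mm thick, 24 mm high, free all round; its long side is the point's x axis (the point turns with the tray; -x points to the short bottle). All bottle tops are at least 45 mm below this point.
- carousel_base: Fixed foot of the reagent carousel: a round white tray, 176 mm across, with four bottles in wells 50 mm from its upright axis, 90 degrees apart. Origin: on the turning axis, at the worktop. -x points to the index tab, a small metal tab turned up in front of the tray's rim roughly towards the robot, its end 106 mm from the axis, 20 mm high.
- short_bottle: The short white plastic bottle in the carousel, 40 mm across, 77 mm high; the other three are 95 to 101 mm high. Origin: centre of its underside, 22 mm above the worktop. Held fast in its well.
- label (a point): Centre of the short bottle's barcode label, on its outward side, 51 mm above the worktop. The label is 24 mm high, its bars upright. The point's -x axis is the label's outward normal (level, away from the carousel's axis), y runs level along the label, z up.
- tall_bottle_a: Tall white bottle, 50 mm across, 95 mm high, held fast in the carousel.
- tall_bottle_b: Tall amber bottle, 50 mm across, 101 mm high, held fast in the carousel opposite the short one.
- tall_bottle_c: Tall white bottle, 50 mm across, 95 mm high, held fast in the carousel.
- scanner: Loose cordless stick scanner, white with black pads, 156 mm long, 0.12 to 0.24 kg. Origin: centre of the reading window at its lower end. z runs from the window up the handle, y across the width, x across the thickness (+x: side with the black key). Head 52 (y) x 30 (x) mm for 31 mm, shoulder 42 mm wide to 48 mm, then the handle, 34 (y) x 26 (x) mm.
- scanner_window (a point): The scanner's origin and axes again. The beam leaves along -z. It reads by itself, no key press, once a label's centre has stayed for a second 50 to 110 mm in front of the window, within 10 mm of the beam's axis in x and y, with the beam at most 65 degrees off the label's normal and the scanner's y axis within 25 degrees of the label's, all at rest.
- scanner_grip (a point): The point on the scanner's long axis 130 mm above the window and 25 mm below the handle's end; here the handle is 34 mm wide (y), with rubber pads on its two y sides, clear of the holder.
- holder: The scanner's desk holder, grey, foot 120 x 100 x 12 mm, fixed to the worktop; its pocket is open at the upper end and leans 30 degrees from vertical, upper end towards the holder's -x (roughly towards the robot). Origin: centre of the foot's underside.
- holder_pocket: The holder's leaning pocket. z runs up along it, 30 degrees from vertical; y is level, x across. Inside 59 (y) x 36 (x) mm for the scanner's 52 x 30 mm head. Back wall (-x side, on which the scanner leans) 77 mm high, side walls 60 mm with flared ends, front lip 36 mm, split in the middle.
- holder_seat (a point): Where the scanner's window centre lies when it rests in the pocket; axes as the pocket's, and as the scanner's then. The scanner goes in and out along z.
- hero_bottle: Bystander: large brown bottle with black cap, 92 mm across, 196 mm high, right of the carousel. Origin: centre of its underside.
- bench_timer: Bystander: white bench timer, 62 x 62 x 18 mm, lying in front of the carousel. Origin: centre of its underside.

How it is judged:
By the outcome, as a careful person would: the job done as asked, in the order asked, and still so for the second after the job is handed in, with the robot touching nothing.
It also fails if it takes over 56 s, if anything falls off the work surface, if the arm or the gripper's body presses on something with over 40 N, if the wrist force passes 120 N, or if a joint passes its speed limit or range.

## Working session

There is one attempt and no reset: what is moved stays moved. The work goes in short steps, Python scripts to look and compute and a tool call to move; the robot and the scene stay as the last step left them, time stands still between calls to the robot, and variables do not carry over. Pictures are saved under pics/ and viewed, and the job is handed in when it is done.

Besides the shell and the picture viewer there is one more tool, called after "Call:" as name(argument=value, ...) on one line, values as JSON. arm_command: Moves the arm, as the interface text tells. Its arguments: {"type":"object","properties":{"slide":{"type":"array","items":{"type":"array","items":{"type":"number"}}},"turn":{"type":"array","items":{"type":"array","items":{"type":"number"}}},"grip":{"type":"array","items":{"type":"number"}},"newtons":{"type":"number"}},"required":["slide","turn","grip"]}

```bash
ls -la; mkdir -p pics; python3 - <<'E'
from workcell import env
import cv2
print(env.state())
for n in ("side","top"):
    p,d=env.grab_frame(n); cv2.imwrite(f"pics/{n}0.png",p[:,:,::-1])
    c=env.calibration(n); print(n,c)
    import numpy as np; np.save(f"pics/{n}0d.npy",d)
print(env.calibration("wrist"))
for n in ("side","top"):
    for l in ["carousel_grip","short_bottle","scanner","holder","hero_bottle","bench_timer","carousel_base","label","tall_bottle_b"]:
        print(n,l,[( [round(v) for v in r["point"]],round(r["p"],2)) for r in env.search_frame(n,l)[:4]])
print(env.state()["time_s"])
E
```

```text
total 12
drwxr-xr-x  3 agent agent 4096 Dec  7 00:56 .
drwxr-xr-x 23 root  root  4096 Dec  7 00:56 ..
drwxr-xr-x  2 agent agent 4096 Dec  7 00:56 pics
{'time_s': 0.0, 'qpos': array([-6.49155109e+01,  1.83522644e+01,  8.97075536e+01,  3.25469830e-04,
        7.20440524e+01, -1.14724230e+00]), 'qvel': array([ 0.08333782, -0.10012724, -0.01868104, -0.0449195 , -0.05422017,
       -0.0168851 ]), 'effort': array([ 1.63307905e-03, -4.12451684e+01, -2.31975281e+01,  7.27242208e-02,
        4.55977803e-02, -1.52773623e-04]), 'ee_pos': array([ 253.92897495, -515.33281308,  221.10625222]), 'ee_rot': array([-91.31792862,  89.89612901, 114.91370212]), 'force': array([-0.31386662, -0.52923792, -0.12002241]), 'torque': array([0.03115276, 0.00950111, 0.01205179]), 'gripper_width': 91.3582389788182}
side {'K': array([[443.32470549,   0.        , 251.91941109],
       [  0.        , 443.32470549, 191.14495973],
       [  0.        ,   0.        ,   1.        ]]), 'camera_from_world': array([[-9.86457954e-01, -1.63957496e-01,  4.31787966e-03,
         5.08178147e+02],
       [ 8.67817675e-02, -4.99425
[... 1456 characters left out ...]
side hero_bottle [([569, -307, 104], 0.73)]
side bench_timer [([402, 45, 17], 0.9)]
side carousel_base [([607, -39, 61], 0.97)]
side label [([590, -114, 98], 0.52)]
side tall_bottle_b [([558, -41, 79], 0.92), ([630, -16, 77], 0.84), ([651, -93, 106], 0.58)]
top carousel_grip [([599, -76, 20], 0.77)]
top short_bottle [([580, -122, 96], 0.64), ([600, -79, 21], 0.62)]
top scanner [([461, 240, 113], 0.7)]
top holder [([496, 227, 16], 0.56)]
top hero_bottle [([561, -326, 156], 0.76)]
top bench_timer [([411, 36, 17], 0.57)]
top carousel_base [([596, -78, 22], 0.72)]
top label [([575, -125, 99], 0.47)]
top tall_bottle_b [([558, -58, 114], 0.62), ([643, -104, 116], 0.6), ([622, -37, 101], 0.57)]
1.0
```

View pics/side0.png

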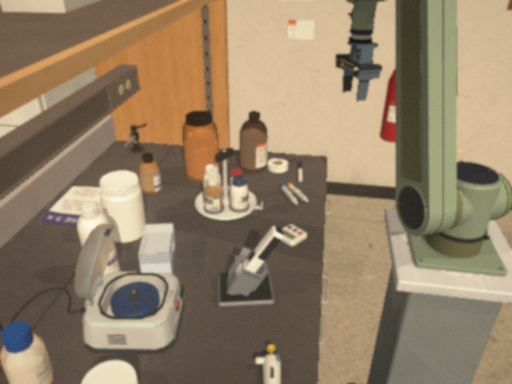

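View pics/top0.png

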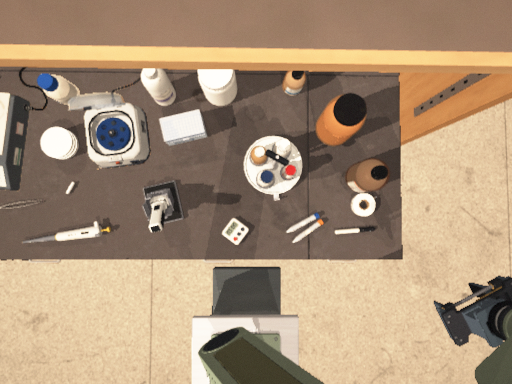

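```bash
cat > h.py <<'E'
import numpy as np, cv2
from workcell import env
def unproj(n,u,v,d):
    c=env.calibration(n);K=c["K"];T=c["camera_from_world"]
    x=(u-K[0,2])/K[0,0]*d; y=-(v-K[1,2])/K[1,1]*d
    p=np.stack([x,y,-d],-1)
    return (p-T[:3,3])@T[:3,:3]
def proj(n,P):
    c=env.calibration(n);K=c["K"];T=c["camera_from_world"]
    q=np.asarray(P)@T[:3,:3].T+T[:3,3]
    return np.stack([K[0,2]+K[0,0]*q[...,0]/-q[...,2], K[1,2]-K[1,1]*q[...,1]/-q[...,2]],-1)
def cloud(n,d):
    v,u=np.mgrid[:384,:512]
    return unproj(n,u,v,d)
E
python3 - <<'E'
from h import *
a=cv2.imread("pics/top0.png"); b=cv2.imread("pics/side0.png")
A=cv2.resize(a[120:220,220:320],(600,600),interpolation=cv2.INTER_CUBIC)
cv2.imwrite("pics/t1.png",A)
B=cv2.resize(b[130:310,180:320],(467,600),interpolation=cv2.INTER_CUBIC)
cv2.imwrite("pics/s1.png",B)
C=cv2.resize(a[170:240,130:200],(600,600),interpolation=cv2.INTER_CUBIC)
cv2.imwrite("pics/t2.png",C)
d=np.load("pics/top0d.npy");P=cloud("top",d)
m=(P[...,2]>150)&(P[...,2]<185)&(P[...,0]>520)&(P[...,0]<680)&(abs(P[...,1]+75)<80)&(d>0)
q=P[m];print(len(q),q.mean(0),np.median(q,0))
c=q[:,:2]-q[:,:2].mean(0);w,V=np.linalg.eigh(c.T@c/len(c));print(np.sqrt(w),V, (c@V).min(0),(c@V).max(0))
for z0,z1 in((118,135),(105,117),(92,104)):
  m=(P[...,2]>z0)&(P[...,2]<z1)&(abs(P[...,0]-600)<100)&(abs(P[...,1]+75)<100)&(d>0)
  lab=cv2.connectedComponentsWithStats(m.astype(np.uint8))
  for i in range(1,lab[0]):
    if lab[2][i,4]>6: print(z0,lab[2][i,4],lab[3][i],P[lab[1]==i].mean(0).round())
E
```

```text
171 [603.57702601 -82.99036631 178.87488786] [602.72098138 -83.19298619 179.97045   ]
[ 4.82483269 18.51717352] [[-0.87719909  0.48012682]
 [ 0.48012682  0.87719909]] [ -9.71924893 -32.21260004] [ 7.0214502  32.66866138]
118 79 [259.34177215 151.58227848] [628. -40. 122.]
105 80 [283.425  145.2875] [ 648. -106.  115.]
105 80 [267.   176.45] [561. -61. 115.]
92 51 [281.39215686 149.60784314] [ 639. -103.   96.]
92 97 [258.32989691 154.59793814] [624. -38.  98.]
92 89 [290.3258427  170.13483146] [ 581. -127.   99.]
92 56 [265.42857143 178.66071429] [557. -58.  96.]
```

View pics/t1.png

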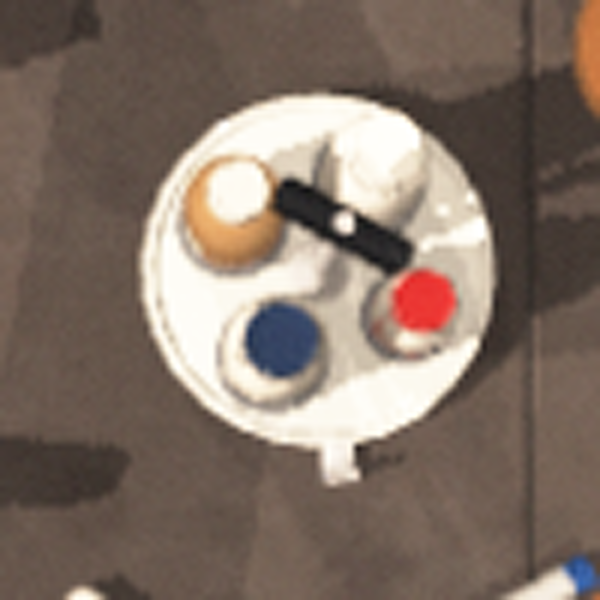

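View pics/s1.png

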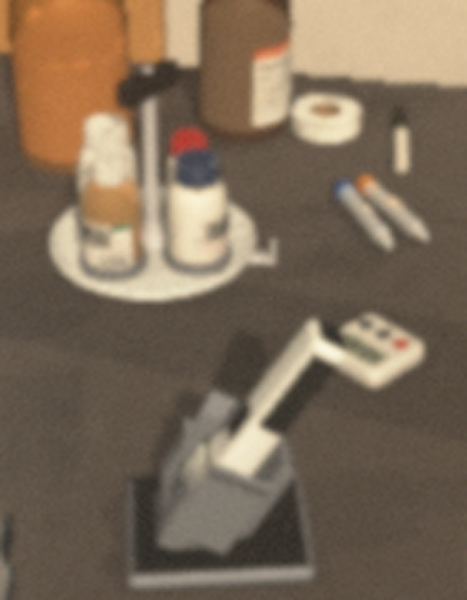

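View pics/t2.png

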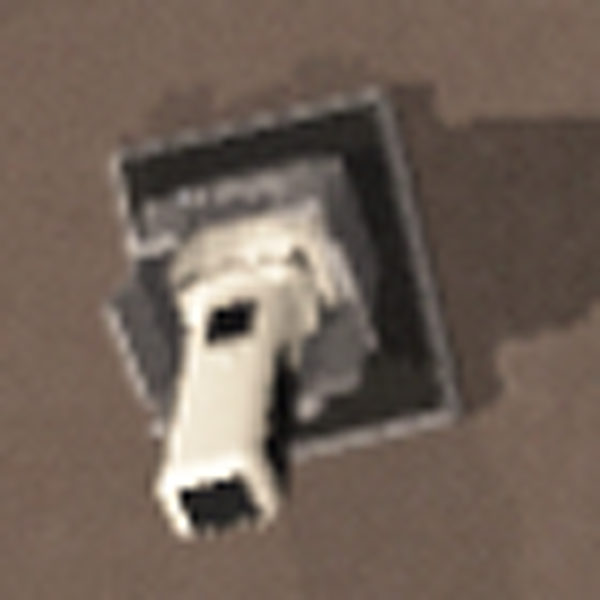

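```bash
python3 - <<'E'
from h import *
d=np.load("pics/top0d.npy");P=cloud("top",d)
a=cv2.imread("pics/top0.png")
# tab pixels
for v in range(192,203):
    print(v,[(tuple(P[v,u].round().astype(int)),int(a[v,u].mean())) for u in range(273,281)])
# ray-plane for tab
c=env.calibration("top")
def onz(n,u,v,z):
    p0=unproj(n,u,v,np.float64(500.));p1=unproj(n,u,v,np.float64(1000.))
    t=(z-p0[2])/(p1[2]-p0[2]);return p0+t*(p1-p0)
print(onz("top",276.4,200,20),onz("top",276.0,196,10),onz("top",220+345/6,120+222/6,181),onz("top",220+425/6-.5,120+298/6-.5,99))
E
```

```text
192 [((np.int64(523), np.int64(-84), np.int64(22)), 239), ((np.int64(523), np.int64(-87), np.int64(25)), 239), ((np.int64(524), np.int64(-90), np.int64(20)), 238), ((np.int64(524), np.int64(-93), np.int64(20)), 230), ((np.int64(524), np.int64(-96), np.int64(20)), 229), ((np.int64(523), np.int64(-99), np.int64(24)), 231), ((np.int64(523), np.int64(-102), np.int64(23)), 239), ((np.int64(523), np.int64(-105), np.int64(23)), 241)]
193 [((np.int64(520), np.int64(-84), np.int64(24)), 242), ((np.int64(520), np.int64(-87), np.int64(21)), 248), ((np.int64(520), np.int64(-90), np.int64(22)), 247), ((np.int64(520), np.int64(-93), np.int64(22)), 243), ((np.int64(521), np.int64(-96), np.int64(20)), 243), ((np.int64(520), np.int64(-99), np.int64(28)), 242), ((np.int64(520), np.int64(-102), np.int64(24)), 216), ((np.int64(520), np.int64(-105), np.int64(24)), 178)]
194 [((np.int64(517), np.int64(-84), np.int64(24)), 214), ((np.int64(517), np.int64(-87), np.int64(24)), 248), ((np.int64(517), np.int64(-90), np.int64(21)), 245), ((np.int64(518), np.int64(-94), np.int64(8)), 239), ((np.int64(518), np.in
[... 3053 characters left out ...]
4)), 97), ((np.int64(497), np.int64(-105), np.int64(-7)), 98), ((np.int64(497), np.int64(-107), np.int64(1)), 97)]
202 [((np.int64(494), np.int64(-86), np.int64(0)), 96), ((np.int64(494), np.int64(-89), np.int64(-4)), 93), ((np.int64(494), np.int64(-92), np.int64(1)), 94), ((np.int64(494), np.int64(-95), np.int64(-1)), 95), ((np.int64(494), np.int64(-98), np.int64(0)), 95), ((np.int64(494), np.int64(-101), np.int64(0)), 98), ((np.int64(494), np.int64(-104), np.int64(1)), 97), ((np.int64(494), np.int64(-107), np.int64(-3)), 95)]
[499.55951623 -94.42347031  20.        ] [511.96198993 -94.00914755  10.        ] [605.03760034 -84.59135474 181.        ] [ 583.39470907 -127.22600098   99.        ]
```

```bash
cat >> h.py <<'E'
import json,os
from scipy.spatial.transform import Rotation as Rn
F="cmd.json"
def load():
    c=json.load(open(F));return np.array(c["R"]),np.array(c["p"])
def save(R,p): json.dump({"R":np.array(R).tolist(),"p":np.array(p).tolist()},open(F,"w"))
def applied(slide,turn):   # record last row of a call
    R,p=load(); p=p+R@(np.array(slide)*10.); R=R@Rn.from_rotvec(turn).as_matrix(); save(R,p)
def to(Rt,pt):
    R,p=load()
    return (R.T@(np.array(pt)-p)/10).round(3),Rn.from_matrix(R.T@Rt).as_rotvec().round(4)
def frame(x,y):
    x=np.array(x,float);x/=np.linalg.norm(x);y=np.array(y,float);y-=x*(x@y);y/=np.linalg.norm(y)
    return np.stack([x,y,np.cross(x,y)],1)
def down(yawdeg): # tool down, y axis at yaw
    a=np.radians(yawdeg);return frame([0,0,-1],[np.cos(a),np.sin(a),0])
def st():
    s=env.state();R=Rn.from_euler("xyz",s["ee_rot"],degrees=True).as_matrix();return s,R,s["ee_pos"]
def check():
    s,R,p=st();Rc,pc=load()
    print("t",round(s["time_s"],2),"dp",(p-pc).round(1),"drot",np.degrees(Rn.from_matrix(Rc.T@R).as_rotvec()).round(2),"q",s["qpos"].round(1),"F",s["force"].round(1),"w",round(s["gripper_width"],1))
def wproj(P,R,p):
    c=env.calibration("wrist");T=c["T_tool_cam"];K=c["K"]
    q=(np.atleast_2d(P)-p)@R; q=(q-T[:3,3])@T[:3,:3]
    q=q*[1,-1,-1]; th=np.arctan2(np.hypot(q[:,0],q[:,1]),q[:,2]);ph=np.arctan2(q[:,1],q[:,0])
    return np.stack([K[0,2]+K[0,0]*th*np.cos(ph),K[1,2]+K[1,1]*th*np.sin(ph)],1)
def wcloud(d,R,p):
    c=env.calibration("wrist");T=c["T_tool_cam"];K=c["K"]
    v,u=np.mgrid[:384,:512]; x=(u-K[0,2])/K[0,0];y=(v-K[1,2])/K[1,1];th=np.hypot(x,y)
    k=np.where(th>1e-6,np.tan(th)/np.maximum(th,1e-6),1.)
    q=np.stack([x*k*d,-y*k*d,-d],-1)
    return (q@T[:3,:3].T+T[:3,3])@R.T+p
E
python3 - <<'E'
from h import *
s,R,p=st(); print(R.round(3))
# ideal: tool exactly down
y=R[:,1];yaw=np.degrees(np.arctan2(y[1],y[0]));print(yaw)
save(down(yaw),[254.141,-515.805,221.976])
for yw in (151.5,-28.5): print(yw,to(down(yw),[590,-85,290]))
print(to(down(yaw),[254,-515,320]))
E
```

```text
[[ 0.     0.442 -0.897]
 [-0.    -0.897 -0.442]
 [-1.     0.    -0.   ]]
-63.76934888280861
151.5 (array([ -6.802, -23.8  , -49.168]), array([2.526, 0.   , 0.   ]))
-28.5 (array([ -6.802, -23.8  , -49.168]), array([-0.6156,  0.    ,  0.    ]))
(array([-9.802, -0.078, -0.023]), array([0., 0., 0.]))
```

Call:
arm_command(slide=[[-4, 0, 0], [-8, 0, 0], [-8, -4, -8], [-8, -7, -14], [-8, -9, -18], [-8, -11, -22], [-8, -13, -26], [-7.5, -15, -30], [-7, -17, -34], [-7, -19, -38], [-7, -21, -42], [-7, -22.5, -46], [-6.8, -23.4, -48.4], [-6.8, -23.8, -49.2], [-6.8, -23.8, -49.2], [-6.8, -23.8, -49.2]], turn=[[0, 0, 0], [0, 0, 0], [-0.1, 0, 0], [-0.2, 0, 0], [-0.3, 0, 0], [-0.4, 0, 0], [-0.5, 0, 0], [-0.6, 0, 0], [-0.6156, 0, 0], [-0.6156, 0, 0], [-0.6156, 0, 0], [-0.6156, 0, 0], [-0.6156, 0, 0], [-0.6156, 0, 0], [-0.6156, 0, 0], [-0.6156, 0, 0]], grip=[0, 0, 0, 0, 0, 0, 0, 0, 0, 0, 0, 0, 0, 0, 0, 0])

```text
time_s: 2.33
ee_pos: [593.7, -79.5, 288.9]
ee_rot: [-176.0, 89.8, 65.8]
force: [-0.3, -0.2, -0.1]
gripper_width: 91.0
```

```bash
python3 - <<'E'
from h import *
applied([-6.8,-23.8,-49.2],[-0.6156,0,0]);check()
s,R,p=st()
im,d=env.grab_frame("wrist"); cv2.imwrite("pics/w1.png",cv2.resize(im[:,:,::-1],(768,576)))
np.savez("pics/w1.npz",d=d,R=R,p=p,im=im)
for l in ["carousel_grip","short_bottle","carousel_base"]:
    print(l,[( [round(v) for v in r["point"]],round(r["p"],2)) for r in env.search_frame("wrist",l)[:4]])
check()
P=wcloud(d,R,p);ok=d>0
m=ok&(P[...,2]>150)&(P[...,2]<190)&(np.hypot(P[...,0]-604,P[...,1]+83)<60)
q=P[m];print(len(q),q.mean(0))
r=cv2.minAreaRect(q[:,:2].astype(np.float32));print(r)
c=q[:,:2]-q[:,:2].mean(0);w,V=np.linalg.eigh(c.T@c/len(c));print(V[:,1],np.degrees(np.arctan2(*V[::-1,1])))
for z0,z1 in((90,103),(106,128)):
  m=ok&(P[...,2]>z0)&(P[...,2]<z1)&(np.hypot(P[...,0]-604,P[...,1]+83)<90)
  lab=cv2.connectedComponentsWithStats(m.astype(np.uint8))
  for i in range(1,lab[0]):
    if lab[2][i,4]>20: print(z0,lab[2][i,4],lab[3][i],P[lab[1]==i].mean(0).round(1))
E
```

```text
t 2.33 dp [ 3.4  5.3 -1.1] drot [-0.31  0.19 -0.01] q [-8.8 18.7 79.5  0.2 81.8 19.3] F [-0.3 -0.2 -0.1] w 91.0
carousel_grip [([608, -69, 29], 0.62)]
short_bottle [([577, -113, 81], 0.63)]
carousel_base [([608, -72, 36], 0.78)]
t 2.53 dp [-0.6 -0.6 -0.1] drot [ 0.   -0.06 -0.02] q [-9.3 18.4 79.8 -0.1 81.9 19.2] F [ 0.6  0.1 -0.9] w 91.1
1131 [606.22402551 -77.40204869 179.49195129]
((605.59912109375, -79.47345733642578), (64.90542602539062, 15.987800598144531), 61.81688690185547)
[0.4737356  0.88066712] 61.72294318487414
90 614 [259.38436482 126.37785016] [628.8 -34.5  97.4]
90 288 [223.07291667 160.53125   ] [570.5 -50.2  94.5]
90 294 [294.16666667 161.67006803] [646.4 -92.3  94.4]
90 144 [254.03472222 210.29861111] [ 574.5 -122.8   98.3]
106 493 [260.88843813 128.04665314] [629.1 -35.9 121.9]
106 717 [217.42398884 170.56624826] [562.3 -55.5 115.8]
106 726 [302.57300275 171.00964187] [ 649.  -102.4  115.7]
```

View pics/w1.png

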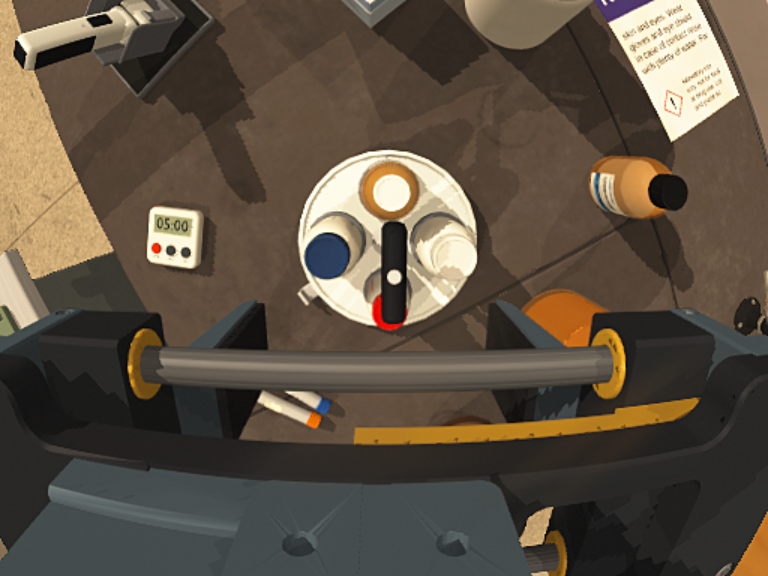

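```bash
cat > car.py <<'E'
from h import *
import sys
s,R,p=st()
im,d=env.grab_frame("wrist"); n=sys.argv[1]
cv2.imwrite(f"pics/{n}.png",cv2.resize(im[:,:,::-1],(768,576)))
np.savez(f"pics/{n}.npz",d=d,R=R,p=p,im=im)
check()
P=wcloud(d,R,p);ok=d>0
m=ok&(P[...,2]>165)&(P[...,2]<190)&(np.hypot(P[...,0]-604,P[...,1]+83)<60)
q=P[m]
r=cv2.minAreaRect(q[:,:2].astype(np.float32));print(r)
c=q[:,:2]-q[:,:2].mean(0);w,V=np.linalg.eigh(c.T@c/len(c));print(q.mean(0),"ang",np.degrees(np.arctan2(*V[::-1,1])))
for z0,z1 in((95,103),(110,128)):
  m=ok&(P[...,2]>z0)&(P[...,2]<z1)&(np.hypot(P[...,0]-604,P[...,1]+83)<90)
  lab=cv2.connectedComponentsWithStats(m.astype(np.uint8))
  for i in range(1,lab[0]):
    if lab[2][i,4]>20: print(z0,lab[2][i,4],lab[3][i],P[lab[1]==i].mean(0).round(1))
# tray disc: white pixels z 12..30
g=im.min(-1)>150
m=ok&g&(P[...,2]>10)&(P[...,2]<32)&(np.hypot(P[...,0]-604,P[...,1]+83)<125)
q=P[m];rr=np.hypot(q[:,0]-604,q[:,1]+83)
hull=cv2.convexHull(q[rr<93][:,:2].astype(np.float32))[:,0]
print("circ",cv2.minEnclosingCircle(hull))
t=q[rr>95];print("tab",len(t),t.mean(0), t[np.hypot(t[:,0]-604,t[:,1]+83)>100].mean(0))
m=ok&(P[...,2]>3)&(P[...,2]<32)&(np.hypot(P[...,0]-604,P[...,1]+83)<112)&(np.hypot(P[...,0]-604,P[...,1]+83)>94)
t=P[m];print("tab2",len(t),t.mean(0))
E
python3 car.py w2
```

```text
t 2.58 dp [-0.8 -1.1  0.1] drot [ 0.07 -0.04  0.  ] q [-9.4 18.4 79.8 -0.  81.8 19.2] F [-1.3 -0.4  0.4] w 91.0
((605.8568725585938, -79.01740264892578), (64.21092224121094, 15.491843223571777), 61.747283935546875)
[606.09567501 -77.83046531 179.82638262] ang 61.67602361440376
95 434 [259.80645161 120.48387097] [628.4 -35.3  99.1]
95 95 [225.25263158 153.29473684] [573.1 -50.2  96.7]
95 110 [293.38181818 155.50909091] [644.4 -91.7  97. ]
95 178 [256.75280899 204.51123596] [ 576.3 -124.5   98.7]
110 495 [261.23636364 120.78989899] [629.2 -35.7 121.9]
110 728 [217.78434066 164.45741758] [561.8 -56.  116. ]
110 728 [303.52747253 164.31043956] [ 649.  -102.9  115.9]
circ ((604.9723510742188, -79.5823974609375), 87.78749084472656)
tab 15 [502.11888977 -91.41269905  19.40439859] [502.11888977 -91.41269905  19.40439859]
tab2 81 [505.19514661 -90.58720445  12.10518506]
```

```bash
python3 -c "
from h import *
for z in (200,156): print(to(down(-28.3),[605.3,-80.3,z]))"
```

```text
(array([ 8.998,  1.102, -1.117]), array([-0.0035,  0.    ,  0.    ]))
(array([13.398,  1.102, -1.117]), array([-0.0035,  0.    ,  0.    ]))
```

Call:
arm_command(slide=[[3, 1.1, -1.1], [6, 1.1, -1.1], [9, 1.1, -1.1], [11.5, 1.1, -1.1], [13.4, 1.1, -1.1], [13.4, 1.1, -1.1], [13.4, 1.1, -1.1], [13.4, 1.1, -1.1], [13.4, 1.1, -1.1], [13.4, 1.1, -1.1], [13.4, 1.1, -1.1], [13.4, 1.1, -1.1]], turn=[[0, 0, 0], [0, 0, 0], [0, 0, 0], [0, 0, 0], [0, 0, 0], [0, 0, 0], [0, 0, 0], [0, 0, 0], [0, 0, 0], [0, 0, 0], [0, 0, 0], [0, 0, 0]], grip=[0, 0, 0, 0, 0, 120, 160, 180, 190, 200, 200, 200], newtons=8)

```text
time_s: 3.58
ee_pos: [605.5, -80.5, 156.8]
ee_rot: [105.6, 89.9, -12.8]
force: [0.1, 0.8, -0.3]
gripper_width: 47.4
```

```bash
python3 - <<'E'
from h import *
applied([13.4,1.1,-1.1],[0,0,0]);check()
R=st()[1];print("F tool",(R.T@env.state()["force"]).round(2))
E
python3 car.py w3
```

```text
t 3.58 dp [ 0.3 -0.   0.8] drot [-0.    0.02  0.08] q [-8.6 24.1 90.5 -0.  65.4 19.9] F [ 0.1  0.8 -0.3] w 47.4
F tool [ 0.25 -0.27 -0.72]
t 3.63 dp [0.2 0.  0.6] drot [-0.    0.02  0.06] q [-8.6 24.1 90.5 -0.  65.4 19.9] F [-0.8  0.6 -0.6] w 43.5
((604.8470458984375, -72.48468017578125), (55.85227966308594, 66.47264099121094), 43.28449249267578)
[610.60496783 -69.59637657 179.06957307] ang 136.8419344415897
95 990 [251.02323232 135.41111111] [630.7 -33.5  99. ]
95 227 [196.49779736 187.48017621] [574.4 -48.4  97.2]
95 243 [307.42386831 186.58436214] [650.6 -89.   97.2]
110 1355 [250.65092251 141.85535055] [629.1 -35.8 121.9]
110 1037 [179.63452266 202.48119576] [562.6 -49.8 115.7]
110 1044 [322.11781609 202.67528736] [653.9 -99.5 115.7]
circ ((607.8985595703125, -73.27835083007812), 87.27250671386719)
tab 3 [501.1736157  -84.59954632  19.1341936 ] [501.1736157  -84.59954632  19.1341936 ]
tab2 5 [501.42353757 -84.66150782  18.87302164]
```

View pics/w3.png

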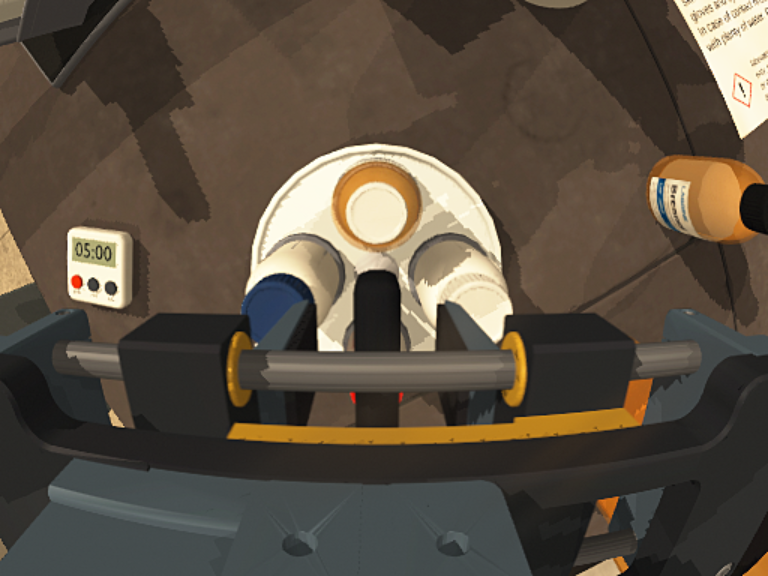

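Call:
arm_command(slide=[[0, 0, 0], [0, 0, 0], [0, 0, 0], [0, 0, 0], [0, 0, 0], [0, 0, 0]], turn=[[0, 0, 0], [0, 0, 0], [0, 0, 0], [0, 0, 0], [0, 0, 0], [0, 0, 0]], grip=[240, 240, 240, 240, 240, 240], newtons=8)

```text
time_s: 4.13
ee_pos: [605.7, -80.6, 155.9]
ee_rot: [93.4, 89.9, -25.1]
force: [1.8, -1.2, -1.3]
gripper_width: 16.1
```

```bash
python3 - <<'E'
from h import *
check();s,R,p=st();print("F tool",(R.T@s["force"]).round(2),s["torque"].round(2))
E
```

```text
t 4.13 dp [ 0.5 -0.2 -0. ] drot [-0.    0.    0.06] q [-8.7 24.1 90.5 -0.  65.3 19.9] F [ 1.8 -1.2 -1.3] w 16.1
F tool [1.28 2.13 0.2 ] [-0.17 -0.28  0.05]
```

Call:
arm_command(slide=[[0, 0, 0], [0, 0, 0], [0, 0, 0], [0, 0, 0], [0, 0, 0], [0, 0, 0], [0, 0, 0], [0, 0, 0], [0, 0, 0], [0, 0, 0], [0, 0, 0], [0, 0, 0], [0, 0, 0], [0, 0, 0], [0, 0, 0], [0, 0, 0], [0, 0, 0], [0, 0, 0], [0, 0, 0], [0, 0, 0]], turn=[[0, 0, 0], [0.03, 0, 0], [0.09, 0, 0], [0.15, 0, 0], [0.22, 0, 0], [0.29, 0, 0], [0.36, 0, 0], [0.43, 0, 0], [0.5, 0, 0], [0.57, 0, 0], [0.64, 0, 0], [0.71, 0, 0], [0.77, 0, 0], [0.83, 0, 0], [0.88, 0, 0], [0.92, 0, 0], [0.95, 0, 0], [0.963, 0, 0], [0.963, 0, 0], [0.963, 0, 0]], grip=[240, 240, 240, 240, 240, 240, 240, 240, 240, 240, 240, 240, 240, 240, 240, 240, 240, 240, 240, 240], newtons=15)

```text
time_s: 5.8
ee_pos: [605.7, -80.7, 155.9]
ee_rot: [143.7, 89.9, -29.9]
force: [2.9, -3.1, -2.6]
gripper_width: 15.8
```

```bash
python3 - <<'E'
from h import *
applied([0,0,0],[0.963,0,0])
check();s,R,p=st();print("F tool",(R.T@s["force"]).round(2),s["torque"].round(2))
im,d=env.grab_frame("top"); cv2.imwrite("pics/t3.png",cv2.resize(im[110:230,200:330,::-1],(650,600)))
E
python3 car.py w4
```

```text
t 5.8 dp [ 0.5 -0.3 -0.1] drot [-0.02  0.06  0.04] q [-8.7 24.1 90.5 -0.  65.3 75. ] F [ 2.9 -3.1 -2.6] w 15.8
F tool [ 2.58  3.37 -2.57] [-0.36 -0.42 -0.04]
t 5.9 dp [ 0.5 -0.3 -0.1] drot [-0.02  0.06  0.04] q [-8.7 24.1 90.5 -0.  65.3 75. ] F [ 3.8 -2.7 -2.6] w 15.8
((611.2094116210938, -82.34336853027344), (56.99781799316406, 35.13932418823242), 21.041858673095703)
[617.75706716 -78.47271137 179.18902036] ang -173.18653527126133
95 998 [250.71342685 135.64028056] [657.7 -74.1  99. ]
95 267 [195.30337079 188.29962547] [612.8 -35.8  97.2]
95 271 [305.29889299 188.83763838] [ 621.9 -120.7   97.4]
110 1358 [250.46391753 141.91310751] [655.  -74.2 122. ]
110 914 [183.34245077 199.26805252] [608.6 -30.6 115.7]
110 902 [318.16962306 199.2172949 ] [ 619.4 -127.4  115.7]
circ ((608.4563598632812, -79.51769256591797), 87.3286361694336)
tab 0 [nan nan nan] [nan nan nan]
tab2 0 [nan nan nan]car.py:24: RuntimeWarning: Mean of empty slice.
  t=q[rr>95];print("tab",len(t),t.mean(0), t[np.hypot(t[:,0]-604,t[:,1]+83)>100].mean(0))
  ret = um.true_divide(
car.py:26: RuntimeWarning: Mean of empty slice.
  t=P[m];print("tab2",len(t),t.mean(0))
```

View pics/w4.png

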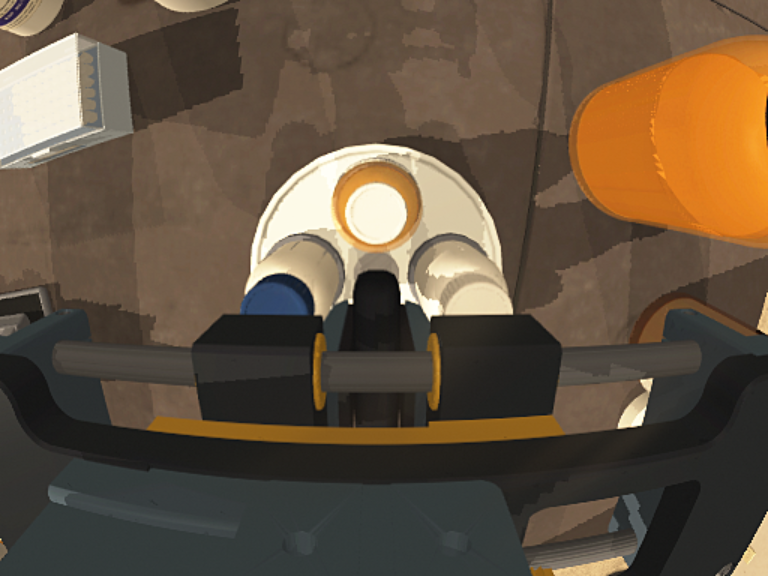

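Call:
arm_command(slide=[[0, 0, 0], [0, 0, 0], [0, 0, 0], [0, 0, 0], [0, 0, 0], [0, 0, 0], [-3, 0, 0], [-6, 0, 0], [-10, 0, 0], [-14, 0, 0], [-14, 0, 0], [-14, 0, 0]], turn=[[0, 0, 0], [0, 0, 0], [0, 0, 0], [0, 0, 0], [0, 0, 0], [0, 0, 0], [0, 0, 0], [0, 0, 0], [0, 0, 0], [0, 0, 0], [0, 0, 0], [0, 0, 0]], grip=[100, 0, 0, 0, 0, 0, 0, 0, 0, 0, 0, 0])

```text
time_s: 6.9
ee_pos: [606.3, -80.5, 299.1]
ee_rot: [164.8, 89.6, -8.9]
force: [0.5, 0.2, 0.2]
gripper_width: 90.6
```

```bash
python3 - <<'E'
from h import *
applied([-14,0,0],[0,0,0])
check()
im,d=env.grab_frame("top"); cv2.imwrite("pics/t4.png",cv2.resize(im[110:230,200:330,::-1],(650,600)))
im,d=env.grab_frame("side"); cv2.imwrite("pics/s4.png",cv2.resize(im[120:240,150:310,::-1],(800,600)))
E
python3 car.py w5 2>/dev/null
```

```text
t 6.9 dp [ 1.1 -0.1  3.1] drot [-0.    0.36  0.1 ] q [-8.6 19.5 76.9 -0.  83.3 75. ] F [0.5 0.2 0.2] w 90.6
t 7.05 dp [-0.8  0.2 -1.6] drot [-0.   -0.17 -0.04] q [-8.6 19.7 77.2 -0.  83.2 75. ] F [ 0.4  0.6 -0.4] w 91.3
((605.7193603515625, -79.387939453125), (65.09397888183594, 15.864583969116211), 6.703406810760498)
[607.51368382 -79.36640632 179.5748403 ] ang -173.41949051722767
95 430 [251.28837209 128.68372093] [655.9 -74.3  99.1]
95 110 [216.24545455 161.95454545] [610.6 -35.9  96.9]
95 102 [285.2254902 162.       ] [ 619.9 -120.4   96.7]
95 130 [250.28461538 211.31538462] [552.5 -84.5  98.7]
110 471 [251.02547771 130.45647558] [654.8 -74.1 121.9]
110 674 [209.03857567 172.26409496] [600.7 -30.4 115.9]
110 686 [293.10495627 172.29737609] [ 611.6 -128.8  115.9]
circ ((605.5770263671875, -79.57283020019531), 87.67967224121094)
tab 11 [502.40386255 -91.66044899  19.63175839] [502.40386255 -91.66044899  19.63175839]
tab2 75 [505.0703152  -91.64756619  12.03379957]
```

View pics/w5.png

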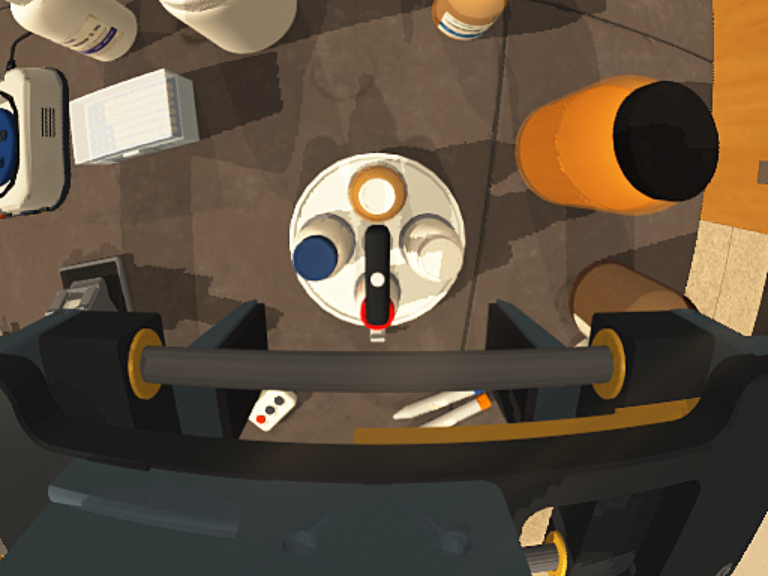

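View pics/s4.png

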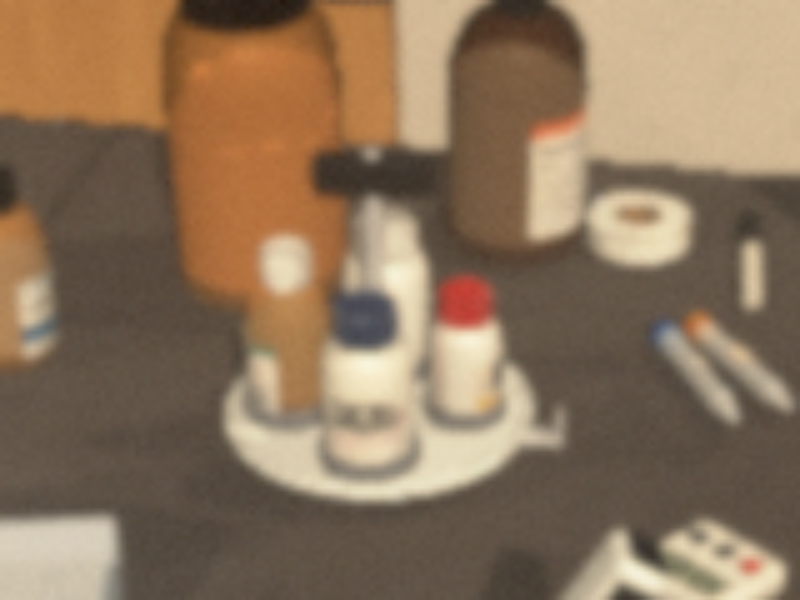

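```bash
python3 -c "
from h import *
print(to(down(-75.5),[450,235,300]))"
```

```text
(array([ -0.402, -33.062,  11.95 ]), array([-0.1427,  0.    ,  0.    ]))
```

Call:
arm_command(slide=[[-0.4, -2, 0.7], [-0.4, -5, 1.8], [-0.4, -9, 3.3], [-0.4, -13, 4.7], [-0.4, -17, 6.2], [-0.4, -21, 7.6], [-0.4, -25, 9], [-0.4, -29, 10.5], [-0.4, -31.5, 11.4], [-0.4, -33, 12], [-0.4, -33, 12], [-0.4, -33, 12], [-0.4, -33, 12], [-0.4, -33, 12]], turn=[[0, 0, 0], [0, 0, 0], [-0.03, 0, 0], [-0.06, 0, 0], [-0.1, 0, 0], [-0.1427, 0, 0], [-0.1427, 0, 0], [-0.1427, 0, 0], [-0.1427, 0, 0], [-0.1427, 0, 0], [-0.1427, 0, 0], [-0.1427, 0, 0], [-0.1427, 0, 0], [-0.1427, 0, 0]], grip=[0, 0, 0, 0, 0, 0, 0, 0, 0, 0, 0, 0, 0, 0])

```text
time_s: 8.22
ee_pos: [450.0, 233.2, 299.3]
ee_rot: [34.5, 89.9, -131.0]
force: [0.5, -0.1, 0.5]
gripper_width: 91.1
```

```bash
python3 - <<'E'
from h import *
applied([-.4,-33,12],[-0.1427,0,0])
check()
s,R,p=st()
im,d=env.grab_frame("wrist")
cv2.imwrite(f"pics/w6.png",cv2.resize(im[:,:,::-1],(768,576)))
np.savez(f"pics/w6.npz",d=d,R=R,p=p,im=im)
check()
E
```

```text
t 8.22 dp [ 0.4 -1.1 -0.7] drot [ 0.09 -0.07  0.05] q [ 26.1   9.8  90.1  -0.   80.2 101.7] F [ 0.5 -0.1  0.5] w 91.1
t 8.27 dp [ 0.5 -1.1 -0.5] drot [ 0.1  -0.04  0.03] q [ 26.1   9.8  90.1  -0.   80.2 101.7] F [-0.  -0.9  0.7] w 91.5
```

View pics/w6.png

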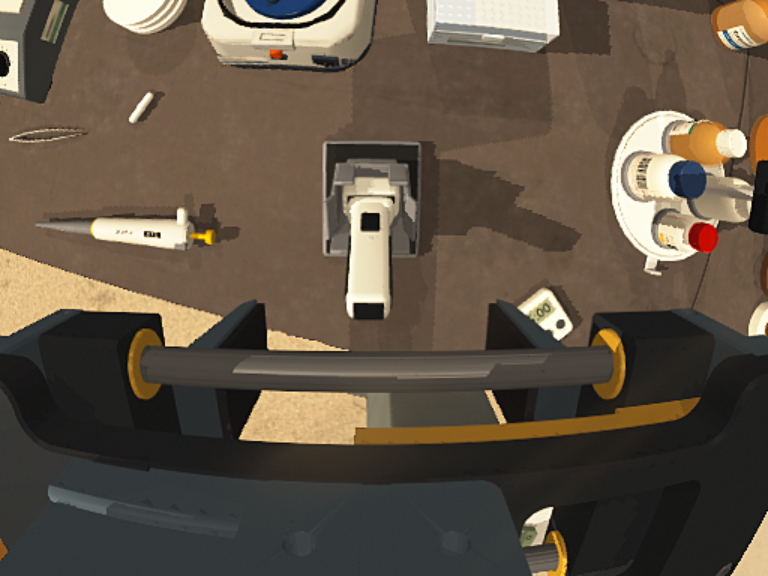

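```bash
cat > scan.py <<'E'
from h import *
import sys
z=np.load(sys.argv[1]);d,R,p,im=z["d"],z["R"],z["p"],z["im"]
P=wcloud(d,R,p);ok=d>0
near=ok&(np.hypot(P[...,0]-460,P[...,1]-235)<130)
# foot
m=near&(P[...,2]>5)&(P[...,2]<17)
r=cv2.minAreaRect(cv2.convexHull(P[m][:,:2].astype(np.float32)));print("foot",r)
# handle + scanner: v in region
m=near&(P[...,2]>60)&(P[...,2]<175)
lab=cv2.connectedComponentsWithStats(m.astype(np.uint8))
for i in range(1,lab[0]):
    if lab[2][i,4]>30: print(lab[2][i],lab[3][i],P[lab[1]==i].mean(0).round(1),P[lab[1]==i].min(0).round(),P[lab[1]==i].max(0).round())
# handle front face pts: z between 85 and 140 
m=near&(P[...,2]>85)&(P[...,2]<145)
q=P[m];c=q.mean(0)
for it in range(8):
    U,S,V=np.linalg.svd(q-c,full_matrices=False);n=V[2]*np.sign(V[2][2]);e=(P[m]-c)@n;q=P[m][abs(e)<3 if it>1 else e>-8];c=q.mean(0)
print("n",n,"lean",np.degrees(np.arcsin(n[2])),len(q),"S",S, "yaw n",np.degrees(np.arctan2(n[1],n[0])))
yh=np.cross([0,0,1],n);yh/=np.linalg.norm(yh);zh=np.cross(n,yh)
a=(q-c)@yh;b=(q-c)@zh
for lo in range(-40,60,10):
    k=(b>lo)&(b<lo+10)
    if k.sum()>5: print(lo,a[k].min().round(1),a[k].max().round(1),np.percentile(a[k],[3,97]).mean().round(2))
print("c",c,"zh",zh,"yh",yh,"b range",b.min(),b.max())
top=near&(P[...,2]>140)
t=P[top];print("top end b",((t-c)@zh).max(),np.percentile((t-c)@zh,[90,95,99]), "along n",np.percentile((t-c)@n,[1,50,99]),"a",np.percentile((t-c)@yh,[1,99]))
E
python3 scan.py pics/w6.npz
```

```text
foot ((489.360595703125, 248.98245239257812), (120.75382995605469, 99.84544372558594), 13.709951400756836)
[ 216  117   63   96 3637] [246.17102007 162.29309871] [462.1 242.7 108.3] [412. 204.  60.] [519. 287. 167.]
n [0.81747025 0.18491021 0.54548199] lean 33.05760739902059 1006 S [660.0733195  328.0374575   38.49247099] yaw n 12.745704857421629
-40 -39.4 39.3 -0.16
-30 -14.1 14.6 0.27
-20 -14.1 14.1 0.44
-10 -14.1 14.6 -0.35
0 -16.3 14.1 -0.25
10 -16.3 16.6 -0.87
20 -16.2 16.4 0.03
30 -16.2 15.8 -0.53
c [461.82099224 242.61493021 117.05657714] zh [-0.53204069 -0.12034659  0.83812254] yh [-0.22062432  0.97535886  0.        ] b range -38.88384927155212 33.68270400556766
top end b 264.65303660155126 [247.65599903 251.35313812 258.2105742 ] along n [  0.34635949 165.06167375 178.96707831] a [-86.14482242  70.67841341]
```

```bash
cat >> h.py <<'E'
def tilt(yawdeg,t): # tool x tilted t deg from down toward heading yaw; tool y = heading-90
    a=np.radians(yawdeg);t=np.radians(t)
    return frame([np.sin(t)*np.cos(a),np.sin(t)*np.sin(a),-np.cos(t)],[np.sin(a),-np.cos(a),0])
E
python3 -c "
from h import *
R=tilt(13.5,15);g=np.array([435.8,236.4,137.3]);tcp=g+11*R[:,0];print(R,tcp)
print(to(R,tcp-100*R[:,0]));print(to(R,tcp))"
```

```text
[[ 2.51667854e-01  2.33445364e-01 -9.39237219e-01]
 [ 6.04201062e-02 -9.72369920e-01 -2.25490906e-01]
 [-9.65925826e-01  6.31832901e-18 -2.58819045e-01]] [438.5683464  237.06462117 126.67481591]
(array([ 7.671, -0.585,  3.584]), array([0.0174, 0.2618, 0.0023]))
(array([17.33 , -0.54 ,  0.996]), array([0.0174, 0.2618, 0.0023]))
```

Call:
arm_command(slide=[[2, -0.2, 1], [4, -0.4, 2], [6, -0.5, 3], [7.7, -0.6, 3.6], [7.7, -0.6, 3.6], [7.7, -0.6, 3.6], [7.7, -0.6, 3.6]], turn=[[0, 0.06, 0], [0.01, 0.13, 0], [0.017, 0.2, 0], [0.017, 0.262, 0.002], [0.017, 0.262, 0.002], [0.017, 0.262, 0.002], [0.017, 0.262, 0.002]], grip=[0, 0, 0, 0, 0, 0, 0])

```text
time_s: 8.85
ee_pos: [415.7, 231.8, 225.1]
ee_rot: [-179.7, 74.8, 13.8]
force: [0.5, -0.1, -0.3]
gripper_width: 91.4
```

```bash
python3 - <<'E'
from h import *
applied([7.7,-.6,3.6],[0.017,0.262,0.002])
check()
s,R,p=st()
im,d=env.grab_frame("wrist")
cv2.imwrite(f"pics/w7.png",cv2.resize(im[:,:,::-1],(768,576)))
np.savez(f"pics/w7.npz",d=d,R=R,p=p,im=im)
Rt=tilt(13.5,15);g=np.array([435.8,236.4,137.3]);tcp=g+11*Rt[:,0];print(to(Rt,tcp))
print(wproj([g,[499,251.5,24.8]],R,p)*1.5)
E
python3 scan.py pics/w7.npz
```

```text
t 8.85 dp [2.5 0.7 2.1] drot [ 0.06  0.2  -0.05] q [ 30.8   2.1 111.6  -5.6  51.9 110.2] F [ 0.5 -0.1 -0.3] w 91.4
(array([ 9.976,  0.018, -0.021]), array([ 0.0003, -0.0002,  0.0003]))
[[378.25707803 294.88576651]
 [377.80288268 217.78904261]]
foot ((490.39556884765625, 249.64065551757812), (119.72492980957031, 100.81592559814453), 13.46951675415039)
[ 215  129   75   96 4516] [252.10230292 175.5755093 ] [458.2 241.7 113.6] [411. 204.  60.] [516. 288. 167.]
n [0.81299153 0.20837089 0.54371532] lean 32.93691666218623 1069 S [686.51969441 357.6847307   38.17659168] yaw n 14.375543389118974
-40 -40.4 38.8 -1.0
-30 -14.1 13.9 -0.32
-20 -14.4 13.7 -0.14
-10 -14.1 14.1 -0.0
0 -16.0 16.6 1.1
10 -16.3 16.4 0.67
20 -16.6 16.6 0.55
30 -16.4 16.5 0.01
c [461.19583512 242.87426416 118.16352782] zh [-0.52669117 -0.1349917   0.83926971] yh [-0.24827643  0.96868923  0.        ] b range -40.02889927301654 33.72696289122178
top end b 229.8133851124638 [220.16972809 222.18629939 225.63077454] along n [-3.9272483  75.35151338 86.59114909] a [-78.96931076  77.13174378]
```

View pics/w7.png

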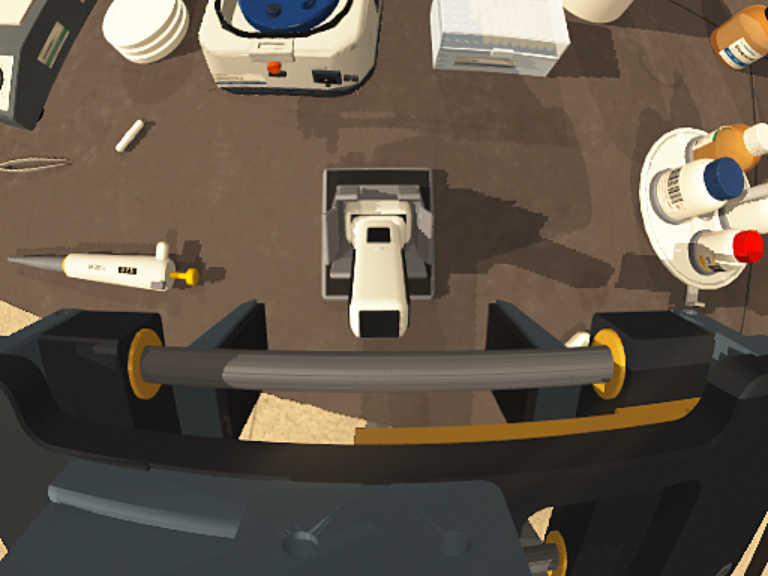

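Call:
arm_command(slide=[[2, 0, 0], [4.5, 0, 0], [7, 0, 0], [9, 0, 0], [9.98, 0, 0], [9.98, 0, 0], [9.98, 0, 0], [9.98, 0, 0], [9.98, 0, 0], [9.98, 0, 0], [9.98, 0, 0], [9.98, 0, 0], [9.98, 0, 0], [9.98, 0, 0]], turn=[[0, 0, 0], [0, 0, 0], [0, 0, 0], [0, 0, 0], [0, 0, 0], [0, 0, 0], [0, 0, 0], [0, 0, 0], [0, 0, 0], [0, 0, 0], [0, 0, 0], [0, 0, 0], [0, 0, 0], [0, 0, 0]], grip=[0, 0, 0, 0, 0, 80, 120, 200, 200, 200, 200, 200, 200, 200], newtons=5)

```text
time_s: 10.07
ee_pos: [438.3, 237.2, 126.7]
ee_rot: [-180.0, 75.0, 13.6]
force: [-0.2, 0.4, 0.4]
gripper_width: 33.9
```

```bash
python3 - <<'E'
from h import *
applied([9.98,0,0],[0,0,0])
check()
s,R,p=st();print((R.T@s["force"]).round(2),s["torque"].round(2))
im,d=env.grab_frame("wrist")
cv2.imwrite(f"pics/w8.png",cv2.resize(im[:,:,::-1],(768,576)))
np.savez(f"pics/w8.npz",d=d,R=R,p=p,im=im)
im,d=env.grab_frame("side"); cv2.imwrite("pics/s8.png",cv2.resize(im[190:310,190:350,::-1],(800,600)))
E
```

```text
t 10.07 dp [-0.  -0.   0.1] drot [-0.01  0.02  0.  ] q [ 29.8  10.3 118.2  -6.9  37.2 111.3] F [-0.2  0.4  0.4] w 33.9
[-0.4  -0.48  0.  ] [-0.28  0.11 -0.12]
```

View pics/w8.png

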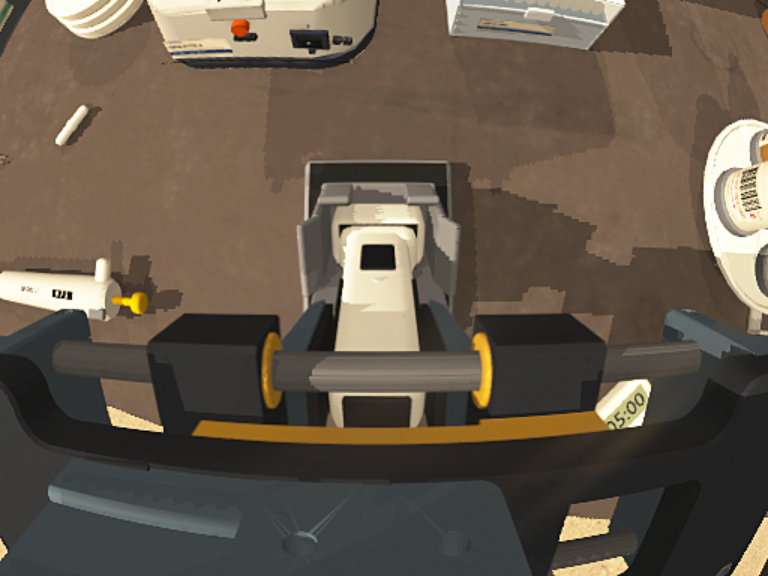

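View pics/s8.png

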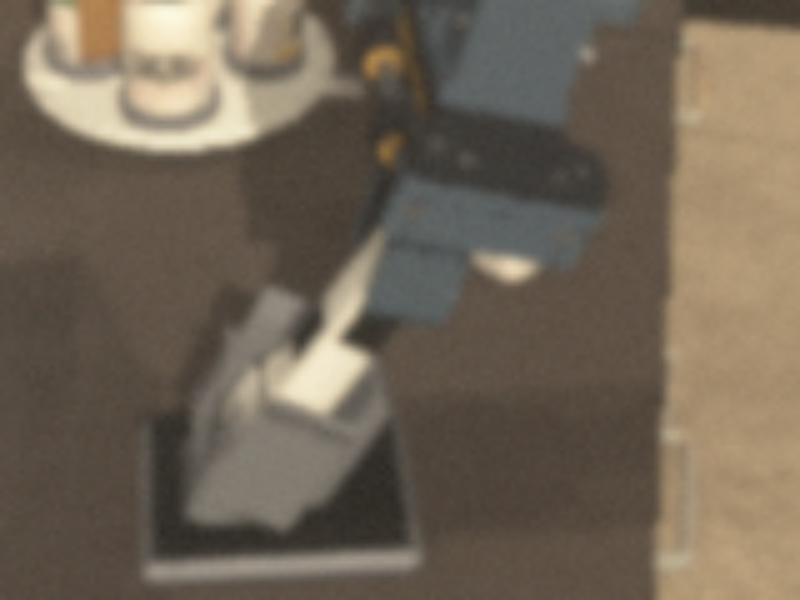

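Call:
arm_command(slide=[[0, 0, 0], [0, 0, 0], [0, 0, 0], [-0.2, 0, 0.05], [-0.58, 0, 0.155], [-1.16, 0, 0.31], [-1.93, 0, 0.518], [-2.9, 0, 0.777], [-3.86, 0, 1.036], [-4.83, 0, 1.295], [-5.8, 0, 1.554], [-6.76, 0, 1.813], [-7.73, 0, 2.072], [-8.7, 0, 2.331], [-9.66, 0, 2.59], [-10.63, 0, 2.849], [-10.63, 0, 2.849], [-10.63, 0, 2.849]], turn=[[0, 0, 0], [0, 0, 0], [0, 0, 0], [0, 0, 0], [0, 0, 0], [0, 0, 0], [0, 0, 0], [0, 0, 0], [0, 0, 0], [0, 0, 0], [0, 0, 0], [0, 0, 0], [0, 0, 0], [0, 0, 0], [0, 0, 0], [0, 0, 0], [0, 0, 0], [0, 0, 0]], grip=[200, 200, 200, 200, 200, 200, 200, 200, 200, 200, 200, 200, 200, 200, 200, 200, 200, 200], newtons=40)

```text
time_s: 11.67
ee_pos: [384.8, 224.4, 222.5]
ee_rot: [-179.9, 74.9, 13.7]
force: [0.7, -0.5, -1.2]
gripper_width: 34.2
```

```bash
python3 - <<'E'
from h import *
R,p=load(); json.dump({"R":R.tolist(),"p":p.tolist()},open("seat.json","w"))
applied([-10.63,0,2.849],[0,0,0])
check()
s,R,p=st();print((R.T@s["force"]).round(2),s["torque"].round(2))
im,d=env.grab_frame("wrist")
cv2.imwrite(f"pics/w9.png",cv2.resize(im[:,:,::-1],(768,576)))
np.savez(f"pics/w9.npz",d=d,R=R,p=p,im=im)
im,d=env.grab_frame("side"); cv2.imwrite("pics/s9.png",cv2.resize(im[130:310,170:410,::-1],(800,600)))
E
```

```text
t 11.67 dp [0.  0.1 0.6] drot [-0.01  0.07 -0.02] q [ 32.3  -0.6 114.7  -6.1  51.7 111.9] F [ 0.7 -0.5 -1.2] w 34.2
[ 1.31  0.69 -0.19] [-0.13  0.23  0.02]
```

View pics/w9.png

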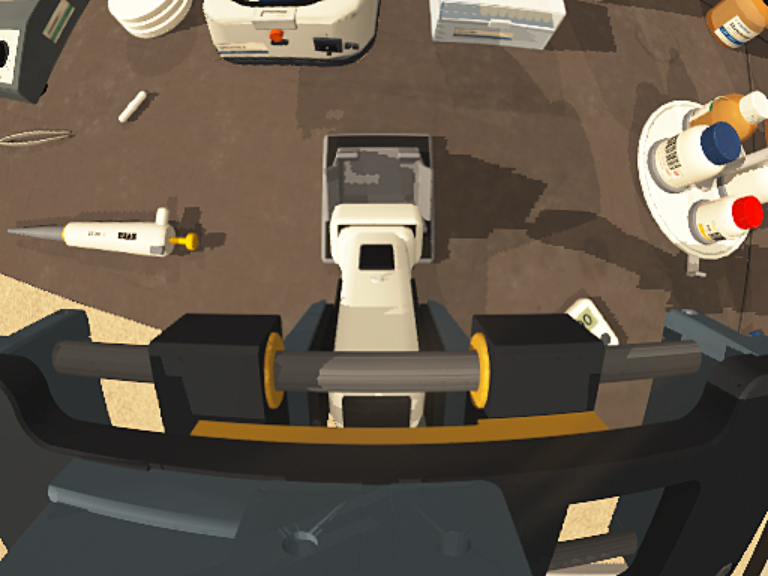

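View pics/s9.png

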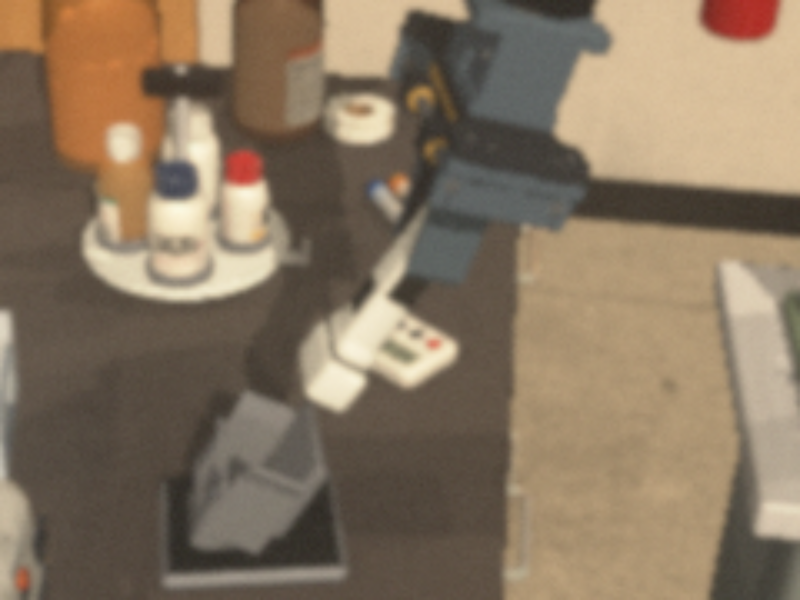

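```bash
python3 - <<'E'
from h import *
z=np.load("pics/w9.npz");d,R,p,im=z["d"],z["R"],z["p"],z["im"]
P=wcloud(d,R,p);T=(P-p)@R   # tool coords
u,v=376/1.5,257/1.5
rg=np.zeros(d.shape,bool);rg[int(210/1.5):int(300/1.5),int(330/1.5):int(425/1.5)]=True
m=rg&(d>0)&(P[...,2]>90)
q=T[m];print(q.min(0),q.max(0))
# predicted scanner frame in tool
c15,s15=np.cos(np.radians(15)),np.sin(np.radians(15))
zs=np.array([-c15,0,s15]); xs=np.array([-s15,0,-c15]); g=np.array([-11,0,0]); 
print("check zs world",R@zs,"xs",R@xs)
rel=q-(g-130*zs); S=np.stack([rel@xs,rel@np.array([0,-1,0]),rel@zs],1) # scanner coords
for lo in range(-5,115,6):
    k=(S[:,2]>=lo)&(S[:,2]<lo+6)
    if k.sum()>5: print(lo,k.sum(),"x",np.percentile(S[k,0],[10,50,90]).round(1),"y",S[k,1].min().round(1),S[k,1].max().round(1))
E
```

```text
[  4.67489876 -27.19349288 -46.76438502] [101.61254713  25.1794309  -15.06441448]
check zs world [-0.48725617 -0.11783261  0.86527273] xs [0.84129481 0.20228758 0.50130109]
13 12 x [14.7 17.3 18.1] y -24.6 26.8
19 152 x [17.8 18.7 19.1] y -25.0 27.0
25 298 x [ 3.7 17.9 18.8] y -24.9 27.2
31 388 x [-1.9 15.4 17. ] y -23.6 26.3
37 160 x [13.3 16.5 17. ] y -20.1 22.3
43 378 x [ 2.  14.6 16.4] y -19.6 22.2
49 185 x [ 7.1 14.6 15.6] y -17.5 19.7
55 128 x [12.3 14.7 15.5] y -14.4 17.2
61 134 x [12.5 15.  16.6] y -14.8 16.8
67 163 x [12.4 15.2 16.3] y -14.4 16.9
73 150 x [12.7 15.8 16.6] y -14.7 16.9
79 231 x [12.8 15.3 16.4] y -14.3 16.4
85 236 x [10.9 14.1 14.8] y -15.8 17.9
91 260 x [10.5 13.9 14.5] y -15.9 18.1
97 272 x [10.4 13.6 14.2] y -15.9 17.7
103 225 x [12.2 13.5 14. ] y -13.3 17.9
109 13 x [13.8 13.9 14. ] y -6.9 9.6
```

```bash
cat >> h.py <<'E'
REL=16.2
def scan_in_tool(rel=REL):
    a=np.radians(rel);zs=np.array([-np.cos(a),0,np.sin(a)]);xs=np.array([-np.sin(a),0,-np.cos(a)])
    return np.array([-11.,0,0])-130*zs, np.stack([xs,[0,-1,0],zs],1)
E
python3 - <<'E'
from h import *
h=np.radians(6.7);inw=np.array([np.cos(h),np.sin(h),0])
lab=np.array([605.6,-79.7,0])-70*inw;lab[2]=51
off=np.radians(48)
win=lab-80*np.cos(off)*inw+[0,0,80*np.sin(off)]
R=tilt(6.7,42-REL);w,S=scan_in_tool();p=win-R@w
print(lab,win,p,R@S)
sl,tu=to(R,p);print(sl,tu,np.linalg.norm(tu))
E
```

```text
[536.07805453 -87.8669516   51.        ] [482.91318422 -94.11238848 110.45158604] [ 401.27511624 -103.70265735  197.15690686] [[ 7.38069629e-01 -1.16670737e-01 -6.64560879e-01]
 [ 8.67032546e-02  9.93170650e-01 -7.80679611e-02]
 [ 6.69130606e-01  4.29612375e-18  7.43144825e-01]]
[ 0.808 32.276  6.502] [0.1117 0.1881 0.0418] 0.22272346082081249
```

Call:
arm_command(slide=[[0, 1, 0], [0, 3, 0.3], [0.1, 6, 1], [0.1, 9, 1.6], [0.2, 12, 2.2], [0.2, 15, 2.8], [0.3, 18, 3.4], [0.4, 21, 4], [0.5, 24, 4.7], [0.6, 27, 5.4], [0.7, 29.5, 6], [0.8, 31.3, 6.3], [0.8, 32.3, 6.5], [0.8, 32.3, 6.5], [0.8, 32.3, 6.5], [0.8, 32.3, 6.5], [0.8, 32.3, 6.5]], turn=[[0, 0, 0], [0, 0, 0], [0.01, 0.02, 0], [0.02, 0.03, 0.01], [0.03, 0.05, 0.01], [0.04, 0.07, 0.015], [0.05, 0.09, 0.02], [0.06, 0.11, 0.025], [0.07, 0.13, 0.03], [0.09, 0.15, 0.035], [0.1, 0.17, 0.04], [0.11, 0.185, 0.04], [0.112, 0.188, 0.042], [0.112, 0.188, 0.042], [0.112, 0.188, 0.042], [0.112, 0.188, 0.042], [0.112, 0.188, 0.042]], grip=[200, 200, 200, 200, 200, 200, 200, 200, 200, 200, 200, 200, 200, 200, 200, 200, 200])

```text
time_s: 13.18
ee_pos: [401.3, -103.1, 197.0]
ee_rot: [-180.0, 64.2, 6.8]
force: [-0.5, -0.5, -1.3]
gripper_width: 34.1
```

```bash
cat > look.py <<'E'
from h import *
import sys
n=sys.argv[1]
check()
s,R,p=st()
im,d=env.grab_frame("wrist")
cv2.imwrite(f"pics/{n}.png",cv2.resize(im[:,:,::-1],(768,576)))
np.savez(f"pics/{n}.npz",d=d,R=R,p=p,im=im)
im,d=env.grab_frame("side"); cv2.imwrite(f"pics/{n}s.png",cv2.resize(im[130:280,170:370,::-1],(800,600),interpolation=cv2.INTER_CUBIC))
E
python3 -c "
from h import *
applied([.8,32.3,6.5],[.112,.188,.042])"
python3 look.py r1
```

```text
t 13.18 dp [-0.1  0.8 -0.2] drot [-0.07 -0.03 -0.05] q [-27.1  -5.6 126.8  22.5  39.2  41.1] F [-0.5 -0.5 -1.3] w 34.1
```

View pics/r1.png

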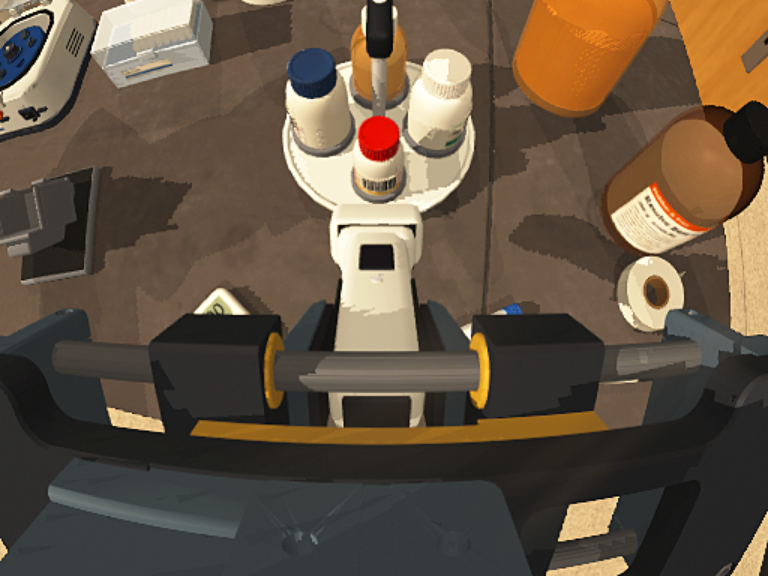

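View pics/r1s.png

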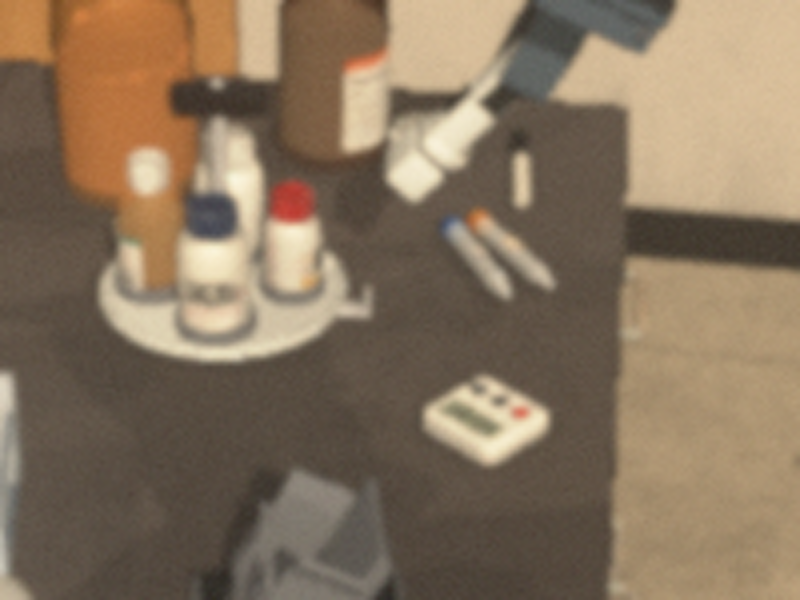

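```bash
python3 - <<'E'
from h import *
z=np.load("pics/r1.npz");d,R,p,im=z["d"],z["R"],z["p"],z["im"]
cv2.imwrite("pics/r1c.png",cv2.resize(im[60:220,190:320,::-1],(650,800)[:2] if 0 else (487,600),interpolation=cv2.INTER_CUBIC))
P=wcloud(d,R,p);T=(P-p)@R
for v in range(104,140,3): print(v,im[v,252].tolist(),P[v,252].round(1))
# circle fit of the bottle body from points z 30..75
m=(d>0)&(P[...,2]>35)&(P[...,2]<75)&(np.hypot(P[...,0]-556,P[...,1]+85.5)<26)
q=P[m];from scipy.optimize import least_squares
r=least_squares(lambda x:np.hypot(q[:,0]-x[0],q[:,1]-x[1])-20,[556,-85],loss="soft_l1");print("bottle axis",r.x,len(q))
h=np.radians(6.7);inw=np.array([np.cos(h),np.sin(h),0]);lab=np.append(r.x,51)-20*inw;print("label by camera",lab)
rg=np.zeros(d.shape,bool);rg[136:200,215:285]=True
m=rg&(d>0)&(P[...,2]>100)
q=T[m];w,S=scan_in_tool()
s=(q-w)@S
xf=[];ss=[];yy=[]
for lo in range(-5,115,6):
    k=(s[:,2]>=lo)&(s[:,2]<lo+6)
    if k.sum()>5: print(lo,k.sum(),"x",np.percentile(s[k,0],[50,90]).round(1),"y",s[k,1].min().round(1),s[k,1].max().round(1))
l=(R.T@(lab-p)-w)@S;print("label in scanner",l)
print("px",wproj([lab],R,p)*1.5)
E
```

```text
104 [108, 9, 7] [540.8 -87.   90. ]
107 [224, 86, 63] [540.8 -87.   83. ]
110 [241, 229, 187] [539.2 -87.2  78.8]
113 [223, 199, 160] [537.3 -87.5  75.3]
116 [202, 181, 143] [536.4 -87.6  69.5]
119 [203, 180, 143] [ 390.3 -103.5  372.3]
122 [83, 73, 59] [534.4 -87.9  57.5]
125 [75, 67, 54] [535.5 -87.8  46.7]
128 [146, 113, 59] [536.1 -87.7  36.3]
131 [141, 132, 120] [534.4 -88.   30.7]
134 [75, 70, 61] [532.1 -88.2  26.6]
137 [233, 217, 180] [486.2 -93.2 131.7]
bottle axis [555.28523335 -85.26067176] 535
label by camera [535.42182036 -87.5940865   51.        ]
7 70 x [16.8 17.1] y -25.1 27.2
13 161 x [16.7 17. ] y -24.6 26.7
19 158 x [16.4 16.7] y -25.0 27.0
25 301 x [15.5 16.6] y -25.0 27.3
31 391 x [13.2 14.8] y -23.6 26.2
37 145 x [14.5 15. ] y -20.1 22.3
43 375 x [12.9 14.5] y -19.6 22.1
49 197 x [12.9 13.8] y -17.5 19.7
55 118 x [13.2 13.8] y -14.8 17.2
61 145 x [13.7 15. ] y -14.7 16.9
67 157 x [13.5 15. ] y -15.0 17.0
73 160 x [14.6 15.3] y -14.6 16.7
79 235 x [14.  15.3] y -14.6 16.3
85 229 x [13.1 13.8] y -15.9 17.8
91 266 x [13.  13.7] y -15.9 18.0
97 280 x [12.8 13.3] y -15.9 18.0
103 216 x [12.8 13.3] y -13.3 17.2
109 6 x [13.3 13.5] y -5.1 7.8
label in scanner [ -0.28343065  -0.4474139  -79.45213556]
px [[377.7844542  185.29770644]]
```

View pics/r1c.png

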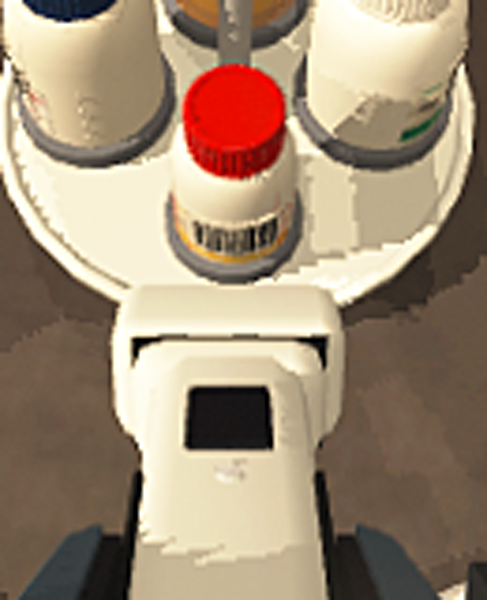

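Call:
arm_command(slide=[[0, 0, 0], [0, 0, 0], [0, 0, 0], [0, 0, 0], [0, 0, 0], [0, 0, 0], [0, 0, 0], [0, 0, 0], [0, 0, 0], [0, 0, 0], [0, 0, 0], [0, 0, 0], [0, 0, 0], [0, 0, 0], [0, 0, 0], [0, 0, 0], [0, 0, 0], [0, 0, 0], [0, 0, 0], [0, 0, 0]], turn=[[0, 0, 0], [0, 0, 0], [0, 0, 0], [0, 0, 0], [0, 0, 0], [0, 0, 0], [0, 0, 0], [0, 0, 0], [0, 0, 0], [0, 0, 0], [0, 0, 0], [0, 0, 0], [0, 0, 0], [0, 0, 0], [0, 0, 0], [0, 0, 0], [0, 0, 0], [0, 0, 0], [0, 0, 0], [0, 0, 0]], grip=[200, 200, 200, 200, 200, 200, 200, 200, 200, 200, 200, 200, 200, 200, 200, 200, 200, 200, 200, 200])

```text
time_s: 14.95
ee_pos: [401.3, -103.9, 197.2]
ee_rot: [180.0, 64.2, 6.7]
force: [-0.5, 0.1, -1.5]
gripper_width: 33.7
```

```bash
python3 look.py r2; python3 - <<'E'
import cv2,numpy as np
a=np.load("pics/r1.npz")["im"];b=np.load("pics/r2.npz")["im"]
df=abs(a.astype(int)-b).sum(-1);ys,xs=np.where(df>60);print(len(ys),ys.min() if len(ys) else 0,ys.max() if len(ys) else 0,xs.min() if len(xs) else 0,xs.max() if len(xs) else 0)
cv2.imwrite("pics/r2c.png",cv2.resize(b[60:220,190:320,::-1],(487,600),interpolation=cv2.INTER_CUBIC))
E
```

```text
t 14.95 dp [ 0. -0. -0.] drot [0.   0.   0.01] q [-27.2  -5.6 126.7  22.5  39.2  41. ] F [-0.5  0.1 -1.5] w 33.7
7423 0 378 0 511
```

View pics/r2c.png

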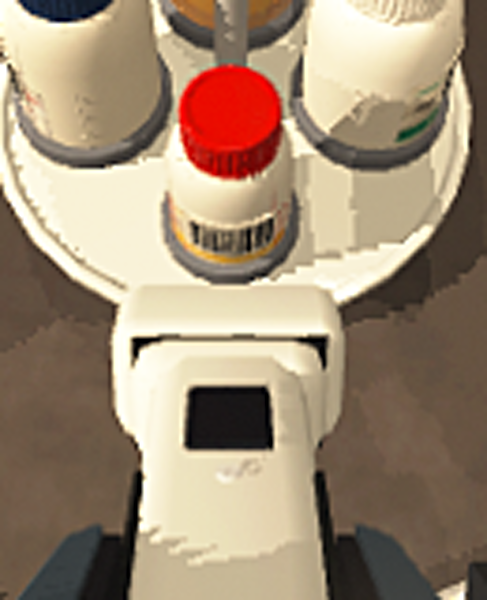

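Call:
arm_command(slide=[[0.08, 0, 0.29], [0.08, 0, 0.29], [0.08, 0, 0.29], [0.08, 0, 0.29], [0.08, 0, 0.29], [0.08, 0, 0.29], [0.08, 0, 0.29], [0.08, 0, 0.29], [0.08, 0, 0.29], [0.08, 0, 0.29], [0.08, 0, 0.29], [0.08, 0, 0.29], [0.08, 0, 0.29], [0.08, 0, 0.29], [0.08, 0, 0.29], [0.08, 0, 0.29], [0.08, 0, 0.29], [0.08, 0, 0.29], [0.08, 0, 0.29]], turn=[[0, 0, 0], [0, 0, 0], [0, 0, 0], [0, 0, 0], [0, 0, 0], [0, 0, 0], [0, 0, 0], [0, 0, 0], [0, 0, 0], [0, 0, 0], [0, 0, 0], [0, 0, 0], [0, 0, 0], [0, 0, 0], [0, 0, 0], [0, 0, 0], [0, 0, 0], [0, 0, 0], [0, 0, 0]], grip=[200, 200, 200, 200, 200, 200, 200, 200, 200, 200, 200, 200, 200, 200, 200, 200, 200, 200, 200])

```text
time_s: 16.63
ee_pos: [399.1, -104.2, 195.2]
ee_rot: [180.0, 64.2, 6.7]
force: [0.6, 0.3, -1.2]
gripper_width: 34.2
```

```bash
python3 - <<'E'
from h import *
applied([.08,0,.29],[0,0,0]);check()
s=json.load(open("seat.json"));Rs=np.array(s["R"]);ps=np.array(s["p"])
u=-np.array([np.sin(np.radians(30))*np.cos(np.radians(13.5)),np.sin(np.radians(30))*np.sin(np.radians(13.5)),-np.cos(np.radians(30))])
print(to(Rs,ps+110*u))
E
```

```text
t 16.63 dp [ 0. -0. -0.] drot [0. 0. 0.] q [-27.4  -5.7 127.1  22.8  39.   40.5] F [ 0.6  0.3 -1.2] w 34.2
(array([ -1.348, -32.798,  -3.328]), array([-0.112, -0.188, -0.042]))
```

Call:
arm_command(slide=[[-0.3, -1, 0], [-0.4, -3, 0], [-0.5, -6, -0.3], [-0.6, -9, -0.6], [-0.7, -12, -1], [-0.8, -15, -1.3], [-0.9, -18, -1.6], [-1, -21, -2], [-1.1, -24, -2.3], [-1.2, -27, -2.6], [-1.3, -29.5, -2.9], [-1.35, -31.5, -3.2], [-1.35, -32.8, -3.33], [-1.35, -32.8, -3.33], [-1.35, -32.8, -3.33], [-1.35, -32.8, -3.33], [-1.35, -32.8, -3.33], [-1.35, -32.8, -3.33]], turn=[[0, 0, 0], [0, 0, 0], [-0.01, -0.02, 0], [-0.02, -0.03, -0.01], [-0.03, -0.05, -0.01], [-0.04, -0.07, -0.015], [-0.05, -0.09, -0.02], [-0.06, -0.11, -0.025], [-0.07, -0.13, -0.03], [-0.09, -0.15, -0.035], [-0.1, -0.17, -0.04], [-0.11, -0.185, -0.04], [-0.112, -0.188, -0.042], [-0.112, -0.188, -0.042], [-0.112, -0.188, -0.042], [-0.112, -0.188, -0.042], [-0.112, -0.188, -0.042], [-0.112, -0.188, -0.042]], grip=[200, 200, 200, 200, 200, 200, 200, 200, 200, 200, 200, 200, 200, 200, 200, 200, 200, 200])

```text
time_s: 18.13
ee_pos: [384.8, 223.4, 221.8]
ee_rot: [-180.0, 75.0, 13.5]
force: [-0.1, 0.0, -0.9]
gripper_width: 34.1
```

```bash
python3 - <<'E'
from h import *
applied([-1.35,-32.8,-3.33],[-.112,-.188,-.042])
s=json.load(open("seat.json"));Rs=np.array(s["R"]);ps=np.array(s["p"]);print(to(Rs,ps))
E
python3 look.py b1
python3 - <<'E'
import numpy as np
from h import *
z9=np.load("pics/w9.npz");z=np.load("pics/b1.npz")
# scanner pixel shift relative w9 (slip check): region of key
def g(i): return cv2.cvtColor(i,cv2.COLOR_RGB2GRAY).astype(np.float32)[138:200,222:284]
print(cv2.phaseCorrelate(g(z9["im"]),g(z["im"])))
E
```

```text
(array([ 1.0628e+01,  7.0000e-03, -2.8430e+00]), array([-0.,  0.,  0.]))
t 18.13 dp [-0.1 -1.  -0.1] drot [ 0.08 -0.01  0.03] q [ 32.2  -0.6 114.7  -6.1  51.7 111.9] F [-0.1  0.  -0.9] w 34.1
((-0.0025791082622532713, 0.056196163039022196), 0.9857120622182265)
```

View pics/b1.png

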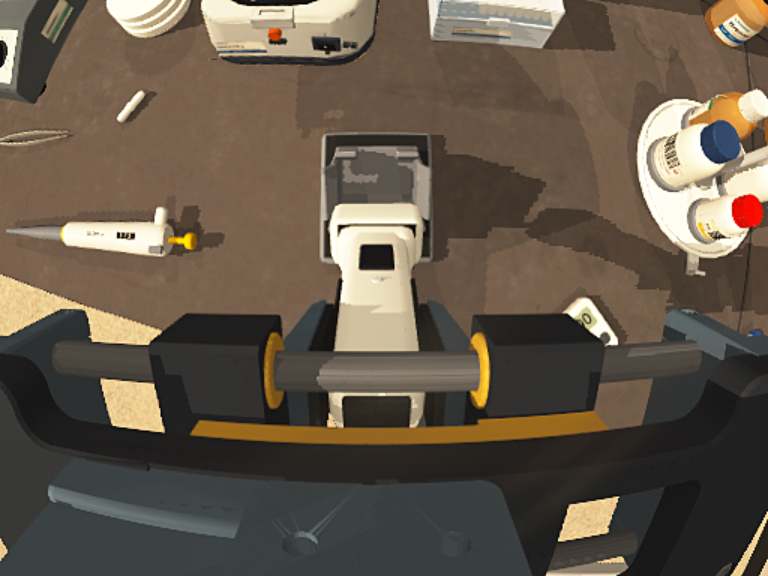

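Call:
arm_command(slide=[[0.3, 0, -0.08], [0.97, 0, -0.26], [1.93, 0, -0.518], [2.9, 0, -0.777], [3.86, 0, -1.036], [4.83, 0, -1.295], [5.8, 0, -1.554], [6.5, 0, -1.74], [7.2, 0, -1.93], [7.9, 0, -2.12], [8.6, 0, -2.3], [9.2, 0, -2.465], [9.8, 0, -2.62], [9.8, 0, -2.62], [9.8, 0, -2.62]], turn=[[0, 0, 0], [0, 0, 0], [0, 0, 0], [0, 0, 0], [0, 0, 0], [0, 0, 0], [0, 0, 0], [0, 0, 0], [0, 0, 0], [0, 0, 0], [0, 0, 0], [0, 0, 0], [0, 0, 0], [0, 0, 0], [0, 0, 0]], grip=[200, 200, 200, 200, 200, 200, 200, 200, 200, 200, 200, 200, 200, 200, 200])

```text
time_s: 19.48
ee_pos: [434.3, 236.3, 133.8]
ee_rot: [-180.0, 75.0, 13.5]
force: [0.4, 0.6, -1.5]
gripper_width: 34.1
```

```bash
python3 - <<'E'
from h import *
applied([9.8,0,-2.62],[0,0,0]);check()
s=json.load(open("seat.json"));Rs=np.array(s["R"]);ps=np.array(s["p"]);print(to(Rs,ps))
E
```

```text
t 19.48 dp [ 0.2  0.  -0.2] drot [-0.   -0.01  0.01] q [ 30.    9.5 118.   -6.8  38.3 111.3] F [ 0.4  0.6 -1.5] w 34.1
(array([ 0.828,  0.007, -0.223]), array([-0.,  0.,  0.]))
```

Call:
arm_command(slide=[[0.2, 0, -0.054], [0.4, 0, -0.108], [0.6, 0, -0.162], [0.72, 0, -0.194], [0.8, 0, -0.215], [0.828, 0.007, -0.223], [0.828, 0.007, -0.223], [0.828, 0.007, -0.223], [0.828, 0.007, -0.223]], turn=[[0, 0, 0], [0, 0, 0], [0, 0, 0], [0, 0, 0], [0, 0, 0], [0, 0, 0], [0, 0, 0], [0, 0, 0], [0, 0, 0]], grip=[200, 200, 200, 200, 200, 200, 200, 200, 200])

```text
time_s: 20.23
ee_pos: [438.4, 237.2, 126.7]
ee_rot: [-179.9, 75.0, 13.6]
force: [-1.6, 0.1, 1.4]
gripper_width: 33.6
```

```bash
python3 - <<'E'
from h import *
applied([.828,.007,-.223],[0,0,0]);check()
z8=np.load("pics/w8.npz")
s,R,p=st();im,d=env.grab_frame("wrist");np.savez("pics/b2.npz",d=d,R=R,p=p,im=im)
a=z8["im"];g=lambda i,sl:cv2.cvtColor(i,cv2.COLOR_RGB2GRAY).astype(np.float32)[sl]
print("scanner",cv2.phaseCorrelate(g(a,np.s_[138:200,222:284]),g(im,np.s_[138:200,222:284])))
print("holder",cv2.phaseCorrelate(g(a,np.s_[100:140,195:310]),g(im,np.s_[100:140,195:310])))
E
```

```text
t 20.23 dp [0.  0.  0.1] drot [ 0.01  0.01 -0.  ] q [ 29.8  10.3 118.2  -6.9  37.2 111.3] F [-1.6  0.1  1.4] w 33.6
scanner ((-0.9717270726768987, 0.07088023255991871), 1.04426847002469)
holder ((0.12919145348080718, 0.005033939617973715), 1.0048826628923415)
```

Call:
arm_command(slide=[[0, 0, 0], [0, 0, 0], [0, 0, 0], [0, 0, 0], [0, 0, 0], [0, 0, 0], [0, 0, 0], [0, 0, 0]], turn=[[0, 0, 0], [0, 0, 0], [0, 0, 0], [0, 0, 0], [0, 0, 0], [0, 0, 0], [0, 0, 0], [0, 0, 0]], grip=[155, 150, 140, 120, 80, 40, 0, 0])

```text
time_s: 20.95
ee_pos: [438.4, 237.2, 126.5]
ee_rot: [-180.0, 75.0, 13.6]
force: [0.1, -0.3, 0.3]
gripper_width: 71.6
```

```bash
python3 look.py b3; python3 - <<'E'
from h import *
a=np.load("pics/w8.npz")["im"];im=np.load("pics/b3.npz")["im"]
g=lambda i,sl:cv2.cvtColor(i,cv2.COLOR_RGB2GRAY).astype(np.float32)[sl]
print("scanner",cv2.phaseCorrelate(g(a,np.s_[138:200,230:276]),g(im,np.s_[138:200,230:276])))
E
```

```text
t 20.95 dp [ 0.  -0.  -0.1] drot [-0.    0.    0.01] q [ 29.8  10.3 118.2  -6.9  37.2 111.3] F [ 0.1 -0.3  0.3] w 71.6
scanner ((-0.584893042791844, 0.15706643264863018), 0.9992871129264435)
```

View pics/b3.png

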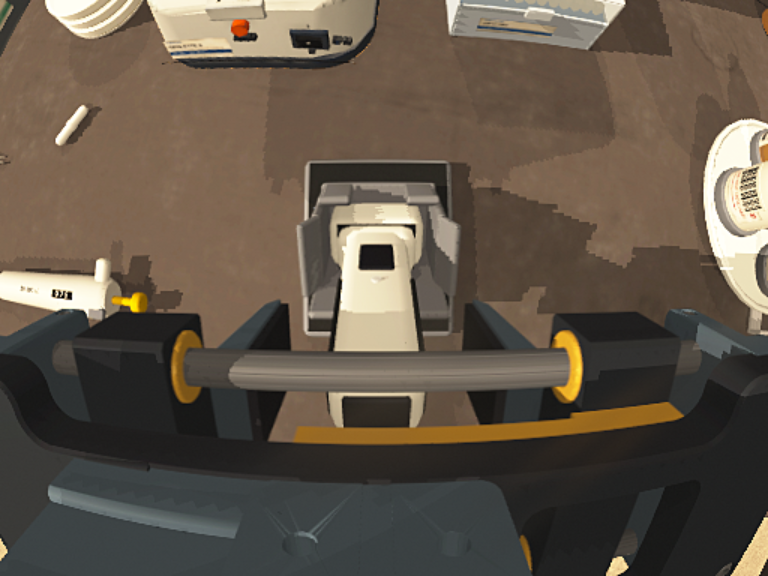

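Call:
arm_command(slide=[[0, 0, 0], [0, 0, 0], [-1, 0, 0], [-3, 0, 0], [-5, 0, 0], [-8, 0, 0], [-9.98, 0, 0], [-9.98, 0, 0], [-9.98, 0, 0], [-9.98, 0, 0], [-9.98, 0, 0]], turn=[[0, 0, 0], [0, 0, 0], [0, 0, 0], [0, 0, 0], [0, 0, 0], [0, 0, 0], [0, 0, 0], [0, 0, 0], [0, 0, 0], [0, 0, 0], [0, 0, 0]], grip=[0, 0, 0, 0, 0, 0, 0, 0, 0, 0, 0])

```text
time_s: 21.97
ee_pos: [412.6, 230.7, 221.3]
ee_rot: [179.8, 75.2, 13.4]
force: [-0.1, -0.5, -0.4]
gripper_width: 91.5
```

```bash
python3 - <<'E'
from h import *
applied([-9.98,0,0],[0,0,0])
E
python3 look.py b4; python3 scan.py pics/b4.npz
python3 - <<'E'
from h import *
im,d=env.grab_frame("top");cv2.imwrite("pics/t9.png",im[:,:,::-1]);P=cloud("top",d);P0=cloud("top",np.load("pics/top0d.npy"))
for A in(P0,P):
    m=(A[...,2]>90)&(A[...,2]<175)&(np.hypot(A[...,0]-450,A[...,1]-240)<45);
    print(m.sum(),A[m].mean(0),A[m].max(0))
E
```

```text
t 21.97 dp [-0.6 -0.4 -1.6] drot [-0.01 -0.17  0.06] q [ 30.9   2.2 112.   -5.6  51.8 110.3] F [-0.1 -0.5 -0.4] w 91.5
foot ((489.68304443359375, 249.31613159179688), (117.10680389404297, 100.8563003540039), 13.395588874816895)
[ 214  125   76   96 4566] [250.61125712 171.64082348] [457.6 242.4 114. ] [411. 204.  60.] [518. 287. 167.]
n [0.81330721 0.19385914 0.54858912] lean 33.270274327427096 1086 S [694.22358566 356.40607534  39.18157109] yaw n 13.406801973014153
-40 -41.0 37.2 -1.67
-30 -13.8 14.4 0.09
-20 -13.7 14.1 -0.01
-10 -14.2 14.6 0.27
0 -14.0 14.2 0.16
10 -16.8 17.0 0.07
20 -16.7 16.9 0.12
30 -16.8 16.3 -0.11
c [460.8634784  243.66948416 118.08070242] zh [-0.53363916 -0.12719773  0.83609209] yh [-0.23186339  0.97274836  0.        ] b range -39.91902331090265 33.93480768287632
top end b 227.54889988450165 [218.0427719  220.03973947 223.32146317] along n [-4.0261491  72.49939566 83.95259159] a [-81.19127029  75.20679284]
347 [444.70407258 230.92014477 137.25292211] [479.82642823 254.07653243 167.32391101]
273 [449.47299108 234.01134901 132.32949739] [479.84567049 255.41491276 166.97663486]
```

View pics/t9.png

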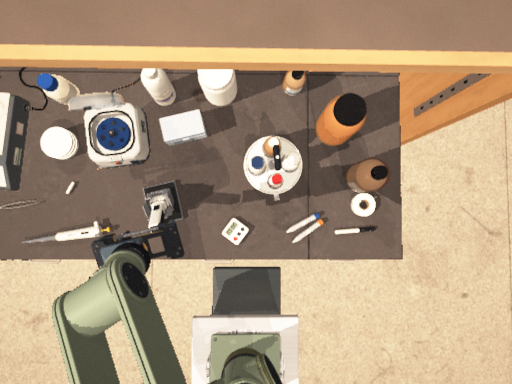

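View pics/b4.png

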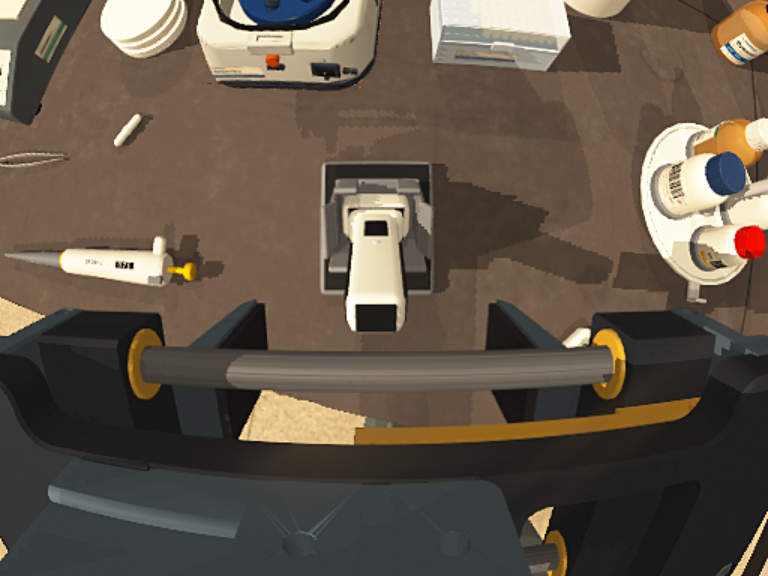

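```bash
python3 -c "
from workcell import env
print(env.job_done(), env.state()['time_s'])"
```

```text
the job is handed in; nothing more can be done
the job is handed in; nothing more can be done
```

I did all the steps in order and handed the job in at about 22 s, but I have no confirmation that the scanner actually read the label. It gives no signal the cameras can see.

- **Carousel:** I turned it 55° clockwise by the T grip. Afterwards the bar and the index tab agreed to about 0.3° (186.6° against 186.8°). Nothing touched the bottles.
- **Reading:** I held the scanner still for about 1.7 s, then again for about 1.5 s with the beam moved 3 mm across. The window was about 80 mm from the label and the beam about 48° off the label's normal. From the wrist camera I put the miss at about 3 mm in the first hold and less in the second, against the 10 mm allowed.
- **Return:** The scanner had not slipped in the grip. I put it back along the way it came out, with only about 2 N of force. Its handle end is at the same height as before (167 mm), and the last pictures show it home in the pocket. The holder and timer look unmoved, and the gripper is open and clear.

**Checks that disagreed:**
- The top camera put the carousel's axis about 4 mm from where the wrist camera did. I used the wrist camera's value, and the grip closed with only 2 N of side force.
- The measured lean of the scanner in its holder came out 2–3° above the nominal 30°, both before and after. I aimed between the two values.

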